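# Pack the heated-stage insert and its boxed spares for calibration

## Task

The insert of the heated microscope stage and its boxed spares are going out for calibration. Take the pick from its stand, hook its toe under one end of the split retaining ring and lift the ring out of its groove, hang the pick back in the stand, and lay the ring and the insert flat on the floor of the open case, side by side. Then lower the lid fully closed without slamming it, stack every carton that is there squarely in one column on the middle of the lid, lengthwise with the case, and leave the bottle, the dish and the tally counter alone.

Things in the scene. Friction and masses are not known exactly. Their poses are not given: they have to be found in the camera images.
- stage_bore (a point): heated stage: fixed black housing 180 x 180 x 56 mm; this point: centre of its round stepped bore, level with its top face (56 mm above the bench); z up, x and y along its sides. Ring groove 119 mm diameter, 6 mm deep; its floor is a ledge reaching in to 106 mm diameter; below that a 106 mm bore down to a floor 22.5 mm under the top face, on which the insert sits
- ring_centre (a point): split retaining ring: flat rigid steel C, outer dia 116, inner dia 92, 6 mm thick, 0.09 kg, gap 23 mm. Lies by its weight in the groove, flush with the stage top, so fingers cannot take it until it is lifted out; then gripped across its 12 mm band. Point: ring centre, mid-thickness; x to the middle of the gap (roughly toward the robot at the start), z up
- ring_end_a (a point): one end of the ring (+y side of the gap): middle of the band (52 mm radius), mid-thickness, +0.30 rad from the gap's middle; axes as the ring's. Under the ring's inner part (46 to 53 mm radius, inside the ledge) there is a free space 10.5 mm high above the insert's plate, open to the inside, for the pick's toe
- ring_end_b (a point): the other end of the ring, -0.30 rad from the gap's middle; otherwise like end a
- insert_boss (a point): stage insert, aluminium, 0.22 kg: plate 102 mm dia, 6 mm thick; central round boss 30 mm dia, 32 mm high over the plate (15.5 mm above the stage top when seated), gripped to lift it; three rim lugs 16 mm wide, 43 to 50 mm from centre, 10 mm high over the plate, at 60, 180, 300 deg from its x. Point: on the axis, 28 mm above its underside; x lies within 0.3 rad of the ring gap, z up
- pick_handle (a point): hook pick, 0.09 kg, upright. Point: middle of its handle, 26 (x) x 16 (y) x 65 mm (z), gripped across the 16 mm. Below it a guard disc 40 mm dia, 5 mm thick, underside 37.5 mm below this point; then a coaxial shaft 7 mm dia down to 122.5 mm below this point, ending in a flat toe pointing along +x: 8 mm wide, 4 mm thick, tip 15 mm from the shaft's axis. z up
- pick_toe (a point): tip of the pick's toe, mid-thickness: 2 mm above the pick's lowest face, 120.5 mm below the middle of the handle; axes as the handle's
- stand_seat (a point): the pick's fixed stand: fork with two level prongs 54 mm long, 97 mm high, slot 24 mm wide, open toward -x (roughly to the robot), an upright plate 28 mm behind. Point: middle of the slot at the prongs' top: the shaft hangs through here, guard disc on the prongs, toe toward the open end; lifted straight up, put back from above
- case_floor (a point): carrying case, fixed: grey tray 280 (x) x 160 (y) x 55 mm, walls and floor 6 mm (inside 268 x 148, 49 mm deep), with hinged lid. Point: middle of its inner floor, 6 mm above the bench; the hinge is on the +y side (away from the middle of the bench); z up
- case_hinge (a point): middle of the lid's hinge line, on the case's +y upper edge, 55 mm above the bench; the line runs along the case's x; axes as the case's
- case_lid (a joint): the lid's opening angle, rad: 0 closed, pi/2 upright, up to 1.95 (leaning outward). Stiff hinge: the lid stays where it is left; about 2 to 4 N at its front edge move it
- lid_middle (a point): middle of the lid's outer (upper) face, 65 mm above the bench when closed; z out of that face, x along the case. The lid is a flat panel 280 x 160 x 10 mm, 0.3 kg; its inner face turns about the hinge line
- lid_front (a point): middle of the lid's free edge, 160 mm from the hinge, mid-thickness; a black lip 90 mm wide stands 13 mm beyond the edge there; axes as the lid's
- box1_centre (a point): a closed cardboard carton, 90 x 60 x 30 mm (x, y, z), about 0.14 kg, lying flat on the open bench between stage and case, gripped across its 60 mm width; this point is its centre, 15 mm above its underside; x along the 90 mm length, z up (either broad face may be up). Two to four of the four cartons are present (absent ones read None)
- box2_centre (a point): a closed cardboard carton, 90 x 60 x 30 mm (x, y, z), about 0.14 kg, lying flat on the open bench between stage and case, gripped across its 60 mm width; this point is its centre, 15 mm above its underside; x along the 90 mm length, z up (either broad face may be up). Two to four of the four cartons are present (absent ones read None)
- box3_centre (a point): a closed cardboard carton, 90 x 60 x 30 mm (x, y, z), about 0.14 kg, lying flat on the open bench between stage and case, gripped across its 60 mm width; this point is its centre, 15 mm above its underside; x along the 90 mm length, z up (either broad face may be up). Two to four of the four cartons are present (absent ones read None)
- box4_centre (a point): a closed cardboard carton, 90 x 60 x 30 mm (x, y, z), about 0.14 kg, lying flat on the open bench between stage and case, gripped across its 60 mm width; this point is its centre, 15 mm above its underside; x along the 90 mm length, z up (either broad face may be up). Two to four of the four cartons are present (absent ones read None)
- oil_bottle: bystander: a closed amber bottle, 52 mm diameter, 115 mm high; origin under its centre
- dish: bystander: a lidded clear culture dish, 92 mm diameter, 16 mm high; origin under its centre
- counter_clicker: bystander: a small black tally counter, 50 x 70 x 30 mm; origin under its centre

How it is judged:
On the way, in this order (a step that is already met when the one before it is completed fails the run):
1. one end of the ring has been raised at least 8 mm above the stage's top on the pick (((z of ring_end_a in the frame of stage_bore above 0.008 m and contact force between pick and ring above 0.1 N) or (z of ring_end_b in the frame of stage_bore above 0.008 m and contact force between pick and ring above 0.1 N))), for 0.1 s.
2. ring and insert lie flat on the floor of the case (x of ring_centre in the frame of case_floor between -0.135 and 0.135 m and y of ring_centre in the frame of case_floor between -0.075 and 0.075 m and x of insert_boss in the frame of case_floor between -0.135 and 0.135 m and y of insert_boss in the frame of case_floor between -0.075 and 0.075 m and z of ring_centre in the frame of case_floor below 0.0075 m and z of insert_boss in the frame of case_floor below 0.0325 m and angle between each of ring_centre, insert_boss's own z axis and vertical below 0.08 rad), for 0.2 s.
3. the lid is closed (value of joint case_lid below 0.05 rad), for 0.2 s.
At the end, for the whole second after the job is handed in: Ring and insert flat on the case floor, neither on the other; lid closed (under 0.05 rad); pick upright in its stand (20 mm); each carton present at rest and level in one column on the lid: within 20 mm of its middle, 0.14 rad of the case, 10 mm and 0.12 rad of each other (all of step 2 and value of joint case_lid below 0.05 rad and horizontal distance between pick_handle and stand_seat below 0.02 m and angle between pick_handle's own z axis and vertical below 0.12 rad and z of pick_handle in the frame of stand_seat above 0.03 m and linear speed of each of pick, box1, box2, box3, box4 below 0.02 m/s and horizontal distance between each of box1_centre, box2_centre, box3_centre, box4_centre and lid_middle below 0.02 m and height (world z) of each of box1_centre, box2_centre, box3_centre, box4_centre above 0.074 m and angle between the z axis of each of box1_centre, box2_centre, box3_centre, box4_centre and the z axis of lid_middle, either way round below 0.06 rad and angle between the x axis of each of box1_centre, box2_centre, box3_centre, box4_centre and the x axis of lid_middle, either way round below 0.14 rad and horizontal distance between box1_centre and box2_centre below 0.01 m and angle between the x axis of box1_centre and the x axis of box2_centre, either way round below 0.12 rad and horizontal distance between each of box1_centre, box2_centre and box3_centre below 0.01 m and angle between the x axis of each of box1_centre, box2_centre and the x axis of box3_centre, either way round below 0.12 rad and horizontal distance between each of box1_centre, box2_centre, box3_centre and box4_centre below 0.01 m and angle between the x axis of each of box1_centre, box2_centre, box3_centre and the x axis of box4_centre, either way round below 0.12 rad); the robot touches nothing.
It fails at once if the bottle is disturbed (moved over 20 mm) (distance of oil_bottle from where it was at the start of the episode above 0.02 m).
It fails at once if the dish is disturbed (moved over 20 mm) (distance of dish from where it was at the start of the episode above 0.02 m).
It fails at once if the tally counter is disturbed (moved over 20 mm) (distance of counter_clicker from where it was at the start of the episode above 0.02 m).
It fails at once if the lid is slammed (falls faster than 3 rad/s) (velocity of joint case_lid below -3 rad/s).
Of box1, box2, box3, box4 only 2 to 4 are there at a start; the rules pass over those that are not, and their reading is None.
At some moment in a run one of box1, box2, box3, box4 may be knocked a few centimetres aside while the robot is not near it.
It also fails if it takes over 210 s, if anything falls off the work surface, if the arm or the gripper's body presses on something with over 40 N, if the wrist force passes 120 N, or if a joint passes its speed limit or range.

## Robot

A 6-joint arm with a two-finger parallel gripper is mounted at the origin on the work surface. World frame = base frame: x ahead of the robot, y to its left, z up, the work surface at z = 0. Lengths are in m, angles in rad, forces in N, time in s.
With the tool pointing down it reaches from about 0.35 to 0.85 m from the base axis. Payload 8.1 kg.
Tool frame: the origin (TCP) lies midway between the tips of the shut fingers; the grasp point (between the pads) lies robot.grip_depth behind it (robot.grip_depth is the distance from the TCP to the grasp point, in m); z points along the fingers, y is the line along which they close (so a half turn about z gives the same grasp; the last joint's range is limited). The gripper opens to 93 mm and grips with 3 to 60 N. Pads are 15 mm wide; open, the fingers measure 128 mm over their backs; the gripper's body (75 mm by 188 mm) begins 65 mm behind the grasp point.
Start: joints at [-1.232, 0.13, 1.488, -0, 1.523, -0.085], TCP at [0.247, -0.547, 0.219] pointing down, gripper open.
Joint ranges: [-2.96, 2.96], [-0.89, 2.26], [0.02, 2.5], [-1.34, 4.48], [0, 2.73], [-2.66, 2.66]. Speed limits (rad/s): [2.39, 2.39, 2.79, 3.14, 3.14, 3.14].

## Interface

Orientations are given as a rotation vector (axis times angle).
In Python, from plant import robot gives the robot as it stands.
- The arm moves only by the tool carry_out, never from a script. Its argument "rows" is a list of rows, each a list of 6 numbers: the shift along the tool's x, y, z in m, then the turn, a rotation vector about the tool's x, y, z in degrees. A call has 1 to 12 rows; each row is the pose to reach, as a shift and turn from the pose commanded when the call began, along the tool's axes at that moment; what a row does not reach only later rows make up. A row lasts 1/8 s, in which the tool goes at most 62.5 mm and 10.7 degrees, less where a joint would pass 70% of its speed; a pose out of reach is approached as far as the arm can. A call with a gripper value outside its range is refused whole. "jaw" is the closure in counts, from 0 (fully open) to 255 (shut), set as the call begins (left out, the last holds). The fingers move at their own pace and stop on an object; "force" is the grip in N (left out, the last holds). Time passes only in rows, so rows that repeat a pose let the fingers close. It gives the time, the measured TCP pose, the force, the opening and the grip force at its end, in the units of the state.
- robot.read_state(): the state, without advancing time (a new reading comes with each control period).
- robot.read_camera(name): name is "side" or "top"; returns the picture (480x640x3 uint8, red, green, blue); there is no depth.
- robot.camera_model(name): a dict with "fx", "fy", "cx", "cy" (pixels), "R" (3x3) and "t" (3): a world point X has camera coordinates R X + t. Camera axes: x right, y down, z forward; pixel columns grow to the right and rows downward; lengths in m; the calibration is good to about 2 mm. A picture is of the moment at which its call begins. camera_model takes no time and is no camera call.
- robot.close_job(): hands the job in; it is judged then, once.
Trained networks look in the newest picture that a camera, given by its name, has taken for a name from the list of things; names that differ only in an ending like _2 or _b are one class to them, and where a whole thing is asked for, a point or a joint stands for the part that bears it (a point fixed in the world has none). Each returns a list of dicts, best first, with "conf" (0 to 1); they miss things now and then, are a little off and sometimes report something else, mostly with a low value. They report only what shows in the picture. A call takes as long as a camera call.
- robot.outline_of(camera, target): "pixels" (480x640 bool, what is visible of it) and "pixel" ([column, row] in pixels, amid what is visible of it).
The state is a dict: "t": time; "q": joint angles; "dq": joint speeds; "joint_torque": joint torques, N m; "tool_pos": TCP position; "orientation": TCP orientation; "force": force on the tool from outside, world axes, zero at the start; "wrist_torque": the same for the moment, N m; "opening": finger opening in m; "gripper_force": force on a finger pad.
Only numpy, scipy, OpenCV 4.12 (cv2) and the standard library are available. Lean on these libraries where they do the work, as an engineer would, in place of code of your own. Each camera call takes 0.05 s, during which the arm holds its last target. There are 200 camera calls.

## Working session

There is one attempt and no reset: what is moved stays moved. The work goes in short steps, Python scripts to look and compute and a tool call to move; the robot and the scene stay as the last step left them, time stands still between calls to the robot, and variables do not carry over. Pictures are saved under pics/ and viewed, at most 14 in all, crops included, and the job is handed in when it is done.

Besides the shell and the picture viewer there is one more tool, called after ">>>" as name(argument=value, ...) on one line, values as JSON. carry_out: Moves the arm, as the interface text tells. Its arguments: {"type":"object","properties":{"rows":{"type":"array"},"jaw":{"type":"number"},"force":{"type":"number"}},"required":["rows"]}

```bash
ls; mkdir -p pics; python3 - <<'E'
from plant import robot
import cv2
s=robot.read_state();print(s, robot.grip_depth)
for c in("top","side"):
    m=robot.camera_model(c);print(c,m)
    cv2.imwrite(f"pics/{c}0.png",robot.read_camera(c)[:,:,::-1])
E
```

```text
pics
{'t': 0.0, 'q': array([-1.23240539e+00,  1.31122957e-01,  1.48925869e+00, -3.36842203e-05,
        1.52300531e+00, -8.53940782e-02]), 'dq': array([-0.00176555, -0.00266802,  0.00056507, -0.00184046,  0.00112515,
        0.00046465]), 'joint_torque': array([ 1.27543140e-04, -5.59845185e+01, -4.91759312e+01,  7.70057808e-02,
        3.55289213e-02, -1.79286494e-04]), 'tool_pos': array([ 0.2465528 , -0.5463857 ,  0.21762158]), 'orientation': array([-3.06959327e+00, -6.60338837e-01,  4.07779594e-04]), 'force': array([ 0.32860948,  0.18162399, -0.08772828]), 'wrist_torque': array([-0.0186792 , -0.06272872,  0.0002041 ]), 'gripper_force': 0.0, 'opening': 0.09287759344982167} 0.0188
top {'fx': 606.4024930551634, 'fy': 606.4024930551634, 'cx': 319.1888566449717, 'cy': 239.15207489080962, 'R': array([[ 3.00427086e-03, -9.99843036e-01, -1.74607607e-02],
       [-9.85884567e-01, -3.84769666e-05, -1.67426460e-01],
       [ 1.67399508e-01,  1.77172889e-02, -9.85729934e-01]]), 't': array([0.06688653, 0.60579701, 1.33278738])}
side {'fx': 582.6121376517632, 'fy': 582.6121376517632, 'cx': 315.02684971668674, 'cy': 238.25813417616789, 'R': array([[-0.99371948, -0.11067426,  0.01651697],
       [-0.0949625 ,  0.75599104, -0.64765707],
       [ 0.05919229, -0.64515793, -0.76175292]]), 't': array([0.5910246 , 0.08753798, 1.22960126])}
```

View pics/top0.png

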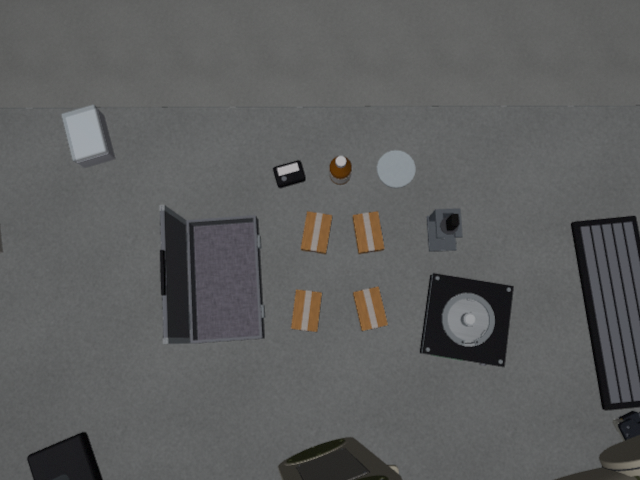

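View pics/side0.png

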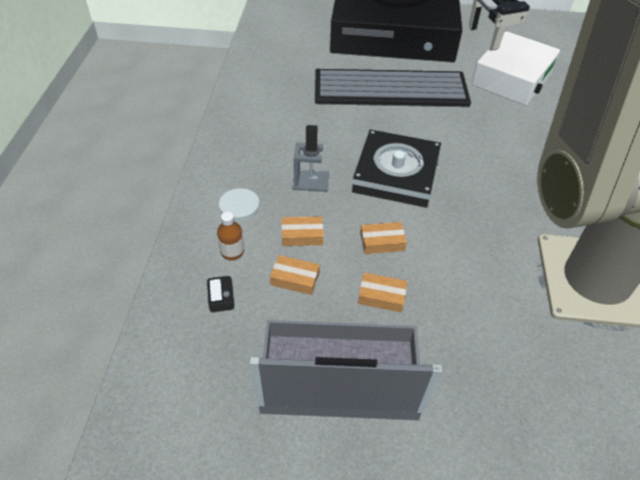

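```bash
cat > h.py <<'E'
import numpy as np, cv2
from scipy.optimize import minimize, brentq
from scipy.spatial.transform import Rotation as Rn
from plant import robot
CM={c:robot.camera_model(c) for c in("top","side")}
def proj(c,X):
    m=CM[c];p=np.atleast_2d(X)@np.array(m["R"]).T+m["t"]
    return np.c_[m["fx"]*p[:,0]/p[:,2]+m["cx"],m["fy"]*p[:,1]/p[:,2]+m["cy"]]
def back(c,uv,z):
    m=CM[c];uv=np.atleast_2d(uv);d=np.c_[(uv[:,0]-m["cx"])/m["fx"],(uv[:,1]-m["cy"])/m["fy"],np.ones(len(uv))]@np.array(m["R"])
    o=-np.array(m["R"]).T@m["t"];return o+d*((z-o[2])/d[:,2])[:,None]
def boxpts(a,b,z0,z1):
    return np.array([[x,y,z] for x in(-a/2,a/2) for y in(-b/2,b/2) for z in(z0,z1)])
def cyl(r,z0,z1,n=40):
    t=np.linspace(0,2*np.pi,n,endpoint=False);return np.array([[r*np.cos(a),r*np.sin(a),z] for z in(z0,z1) for a in t])
def place(P,x,y,th): 
    c,s=np.cos(th),np.sin(th);return P@np.array([[c,s,0],[-s,c,0],[0,0,1]])+[x,y,0]
def fit(P,masks,p0,yaw=True,S=8):
    """pose x,y,yaw of a convex solid whose hull best overlaps masks {cam:bool}"""
    it=[]
    for c,m in masks.items():
        v,u=np.nonzero(m);u0,v0,u1,v1=u.min()-12,v.min()-12,u.max()+13,v.max()+13
        it.append((c,cv2.resize(m[v0:v1,u0:u1].astype(np.uint8),None,fx=S,fy=S,interpolation=cv2.INTER_NEAREST),u0,v0))
    def cost(p):
        e=0
        for c,m,u0,v0 in it:
            q=(proj(c,place(P,p[0],p[1],p[2] if yaw else 0))-[u0,v0]+.5)*S
            h=cv2.convexHull(np.round(q).astype(np.int32));r=np.zeros_like(m);cv2.fillConvexPoly(r,h,1)
            e+=1-(r&m).sum()/(r|m).sum()
        return e
    best=None
    for dy in ([0] if not yaw else [0,.25,-.25]):
        s=np.array(p0,float)+[0,0,dy];sim=[s,s+[.01,0,0],s+[0,.01,0],s+[0,0,.15]]
        r=minimize(cost,s,method="Nelder-Mead",options=dict(initial_simplex=sim,xatol=1e-4,fatol=1e-5))
        if best is None or r.fun<best.fun:best=r
    return best.x,best.fun
E
python3 - <<'E'
from h import *
import pickle
for c in("top","side"): robot.read_camera(c)
D={}
for n in["stage_bore","ring_centre","insert_boss","pick_handle","stand_seat","case_floor","lid_middle","box1_centre","oil_bottle","dish","counter_clicker"]:
    for c in("top","side"):
        L=robot.outline_of(c,n);D[n,c]=L
        print(n,c,[(round(d["conf"],2),np.round(d["pixel"]).tolist(),int(d["pixels"].sum())) for d in L])
pickle.dump(D,open("D.pkl","wb"))
im=cv2.imread("pics/top0.png")[180:380,400:540];cv2.imwrite("pics/stage.png",cv2.resize(im,None,fx=4,fy=3*4/3,interpolation=cv2.INTER_CUBIC)[:,:][200:])
E
```

```text
stage_bore top [(0.81, [446.0, 335.0], 5007)]
stage_bore side [(0.71, [396.0, 178.0], 3808), (0.52, [386.0, 293.0], 1441), (0.37, [344.0, 383.0], 8681), (0.22, [399.0, 148.0], 529)]
ring_centre top [(0.82, [484.0, 306.0], 787)]
ring_centre side [(0.91, [398.0, 148.0], 540), (0.7, [312.0, 142.0], 496)]
insert_boss top [(0.62, [467.0, 321.0], 1343)]
insert_boss side [(0.86, [396.0, 162.0], 620)]
pick_handle top [(0.64, [451.0, 222.0], 297)]
pick_handle side [(0.86, [313.0, 144.0], 465)]
stand_seat top [(0.96, [442.0, 232.0], 1081)]
stand_seat side [(0.73, [306.0, 176.0], 1013)]
case_floor top [(0.86, [210.0, 279.0], 12551)]
case_floor side [(0.64, [384.0, 293.0], 1509), (0.56, [344.0, 371.0], 15786), (0.16, [396.0, 168.0], 662)]
lid_middle top [(0.86, [172.0, 279.0], 3548)]
lid_middle side [(0.94, [345.0, 385.0], 8706)]
box1_centre top [(0.85, [369.0, 235.0], 1064)]
box1_centre side [(0.75, [302.0, 229.0], 1154)]
oil_bottle top [(0.92, [342.0, 169.0], 531)]
oil_bottle side [(0.71, [295.0, 276.0], 1447), (0.7, [226.0, 242.0], 909)]
dish top [(0.58, [396.0, 168.0], 1112)]
dish side [(0.83, [242.0, 205.0], 922)]
counter_clicker top [(0.66, [289.0, 176.0], 636)]
counter_clicker side [(0.61, [222.0, 293.0], 873)]
```

View pics/stage.png

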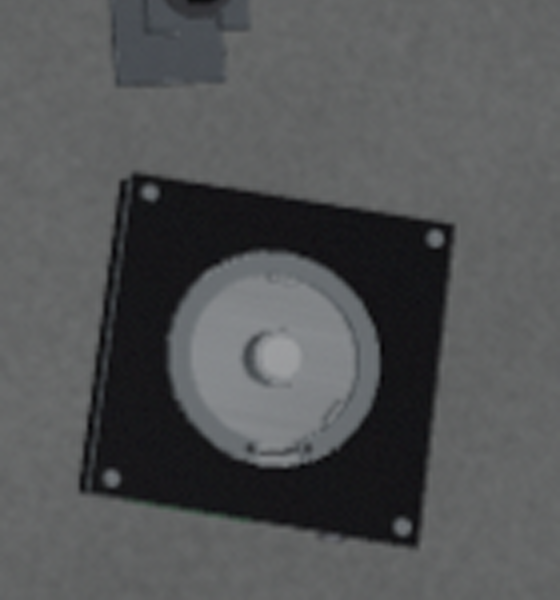

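```bash
python3 - <<'E'
from h import *
t=cv2.imread("pics/top0.png");s=cv2.imread("pics/side0.png")
R=lambda i,f:cv2.resize(i,None,fx=f,fy=f,interpolation=cv2.INTER_CUBIC)
A=R(t[195:265,415:475],5) #350x300
B=R(s[115:200,280:340],5) #425x300
C=R(t[200:350,155:275],4)[:590]
out=np.zeros((600,790,3),np.uint8)
A=R(t[198:258,420:470],5);B=R(s[118:198,285:335],3.6)
out[:300,:250]=A;out[305:305+B.shape[0],:B.shape[1]]=B;out[:590,300:780]=C
cv2.imwrite("pics/mos.png",out)
E
```

```text
(no output)
```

View pics/mos.png

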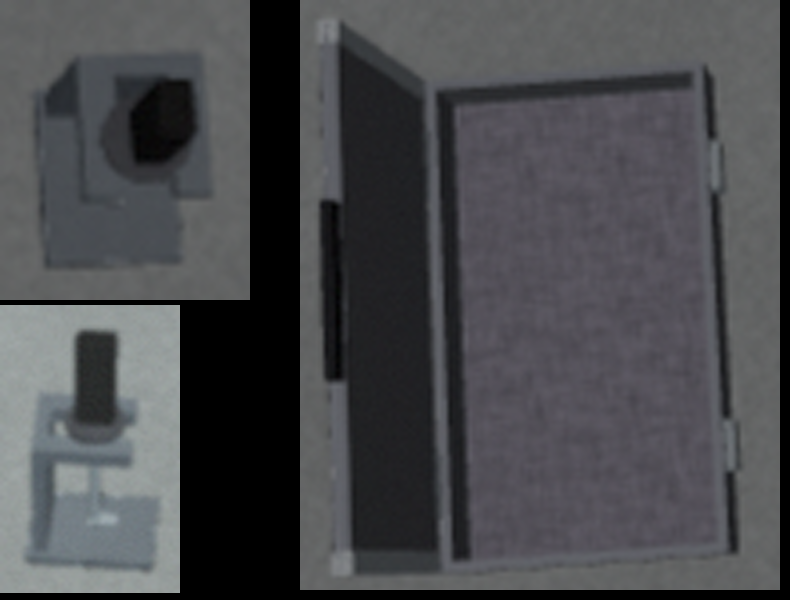

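```bash
python3 - <<'E'
from h import *
t=cv2.imread("pics/top0.png");s=cv2.imread("pics/side0.png");I={"top":t,"side":s}
np.set_printoptions(precision=4,suppress=True)
# case corners: far-front, near-front, near-hinge, far-hinge
c=np.array([[256.75,216.75],[261.75,337.5],[190,342.5],[187.5,221]]);W=back("top",c,.055);print("case",W[:,:2],np.linalg.norm(W-np.roll(W,-1,0),axis=1))
print(W.mean(0), np.arctan2(*(W[0]-W[1])[[1,0]]),np.arctan2(*(W[3]-W[2])[[1,0]]))
def sel(m,uv,r=None):
    n,l=cv2.connectedComponents(m.astype(np.uint8));return l==l[uv[1],uv[0]]
def fillc(m):
    k,_=cv2.findContours(m.astype(np.uint8),cv2.RETR_EXTERNAL,cv2.CHAIN_APPROX_NONE);o=np.zeros(m.shape,np.uint8);cv2.drawContours(o,k,-1,1,-1);return o>0
# stage
g=t.max(2)
m=fillc(sel(g<55,(440,340)));print("stage px",m.sum());p0=back("top",[[468,320]],.056)[0]
ms={"top":m};print("stage top",fit(boxpts(.18,.18,0.03,.056),ms,[p0[0],p0[1],-.1]))
# pick handle
for n,uv in(("top",(452,222)),("side",(312,138))):
    m=sel(I[n].max(2)<45,uv);print(n,m.sum());ms[n]=m
P=boxpts(.026,.016,.102,.167);p0=back("top",[[451,222]],.134)[0]
print("pick",fit(P,ms,[*p0[:2],0]),fit(P,{"top":ms["top"]},[*p0[:2],0]),fit(P,{"side":ms["side"]},[*p0[:2],0]))
# boxes
for uv,uvs in(((317,232),(295,275)),((368,232),(302,231)),((307,310),(383,292)),((370,309),(383,237))):
    out=[]
    M={}
    for n,q in(("top",uv),("side",uvs)):
        b=I[n].astype(int);o=(b[:,:,2]-b[:,:,0]>40);y,x=np.indices(o.shape);o&=(abs(x-q[0])<32)&(abs(y-q[1])<32)
        M[n]=cv2.morphologyEx(o.astype(np.uint8),cv2.MORPH_CLOSE,np.ones((15,15)))>0
        n_,l,st,_=cv2.connectedComponentsWithStats(M[n].astype(np.uint8));k=l[q[1],q[0]];M[n]=l==k
    p0=back("top",[uv],.03)[0];P=boxpts(.09,.06,0,.03)
    print("box",fit(P,M,[*p0[:2],0]),fit(P,{"top":M["top"]},[*p0[:2],0])[0],fit(P,{"side":M["side"]},[*p0[:2],0])[0])
# boss, gap
print("boss px->",back("top",[[400+278/4,230+356/4]],.0715),"gap",back("top",[[469.6,343]],.056), "ring ctr",back("top",[[400+274/4,230+358/4]],.056))
import pickle;D=pickle.load(open("D.pkl","rb"))
for n,r,h in(("oil_bottle",.026,.09),("dish",.046,.016)):
    print(n,back("top",[D[n,"top"][0]["pixel"]],h/2))
print("clicker",back("top",[D["counter_clicker","top"][0]["pixel"]],.03))
print("stand prongs",back("top",[[420+203/5,198+55/5],[420+210/5,198+193/5],[420+83/5,198+55/5],[420+80/5,198+200/5],[420+115/5,198+200/5],[420+172/5,198+193/5]],.097))
E
```

```text
case [[0.6573 0.2113]
 [0.3837 0.1946]
 [0.3722 0.3541]
 [0.6474 0.3706]] [0.2741 0.1599 0.2757 0.1596]
[0.5152 0.2826 0.055 ] 0.06085197279364217 0.05970774694738736
stage px 6831
stage top (array([ 0.4258, -0.2612, -0.1602]), np.float64(0.020752557310446895))
top 189
side 298136
pick (array([ 0.6287, -0.2176, -0.0128]), np.float64(1.1055452177149236)) (array([ 0.6287, -0.2176, -0.0128]), np.float64(0.10554521771492376)) (array([ 0.6291, -0.2166,  0.    ]), np.float64(1.0))
box (array([ 0.6294,  0.075 , -0.1634]), np.float64(0.3035880409654502)) [ 0.6292  0.0759 -0.1584] [ 0.6295  0.0732 -0.1706]
box (array([ 0.629 , -0.0454,  0.15  ]), np.float64(0.33913527274638433)) [ 0.6297 -0.0457  0.1538] [ 0.6288 -0.0451  0.1567]
box (array([ 0.4466,  0.0972, -0.1245]), np.float64(0.10688003550015557)) [ 0.4458  0.098  -0.1198] [ 0.4473  0.0964 -0.115 ]
box (array([ 0.451 , -0.0484,  0.2198]), np.float64(0.11436796951323025)) [ 0.4508 -0.0481  0.2192] [ 0.4514 -0.0489  0.2172]
boss px-> [[ 0.4249 -0.2625  0.0715]] gap [[ 0.373  -0.2642  0.056 ]] ring ctr [[ 0.4243 -0.2638  0.056 ]]
oil_bottle [[0.7737 0.0146 0.045 ]]
dish [[ 0.7867 -0.114   0.008 ]]
clicker [[0.7612 0.1407 0.03  ]]
stand prongs [[ 0.6658 -0.2463  0.097 ]
 [ 0.6037 -0.2472  0.097 ]
 [ 0.6659 -0.1933  0.097 ]
 [ 0.6006 -0.1901  0.097 ]
 [ 0.6006 -0.2054  0.097 ]
 [ 0.6037 -0.2305  0.097 ]]
```

```bash
cat >> h.py <<'E'
def go(x,y,z,yaw,pos=None,oyaw=None):
    """shift/turn row to reach TCP pose (tool down, tool x at world yaw)"""
    s=robot.read_state()
    R=Rn.from_rotvec(s["orientation"]).as_matrix();p=s["tool_pos"]
    T=np.array([[np.cos(yaw),np.sin(yaw),0],[np.sin(yaw),-np.cos(yaw),0],[0,0,-1]]).T
    T=np.c_[[np.cos(yaw),np.sin(yaw),0],[np.sin(yaw),-np.cos(yaw),0],[0,0,-1]]
    d=R.T@(np.array([x,y,z])-p);r=np.degrees(Rn.from_matrix(R.T@T).as_rotvec())
    print("row",np.round(d,4).tolist(),np.round(r,2).tolist(),"q1,q6 tgt",round(np.arctan2(y,x),2),round(np.arctan2(y,x)+np.pi/2-yaw,2))
def tool():
    s=robot.read_state();R=Rn.from_rotvec(s["orientation"]).as_matrix()
    print("t %.2f"%s["t"],"tcp",np.round(s["tool_pos"],4),"yaw %.3f"%np.arctan2(R[1,0],R[0,0]),"zax",np.round(R[:,2],3),"F",np.round(s["force"],1),"open %.4f g %.1f"%(s["opening"],s["gripper_force"]))
E
python3 - <<'E'
from h import *
t=cv2.imread("pics/top0.png");s=cv2.imread("pics/side0.png");I={"top":t,"side":s};ms={}
for n,uv,b,th in(("top",(453,222),(435,205,475,245),45),("side",(311,140),(300,118,325,158),75)):
    g=I[n].max(2)<th;m=np.zeros(g.shape,bool);m[b[1]:b[3],b[0]:b[2]]=g[b[1]:b[3],b[0]:b[2]]
    k,l=cv2.connectedComponents(m.astype(np.uint8));ms[n]=l==l[uv[1],uv[0]];print(n,ms[n].sum())
P=boxpts(.026,.016,.102,.167)
for k in (ms,{"top":ms["top"]},{"side":ms["side"]}): print("pick",fit(P,k,[.6287,-.2176,0]))
m=s.max(2)[125:160,300:325];print(m[10],m[20])
# lid angle: free-edge corners (outer end) in top mosaic
hm=back("top",[[188.75,281.75]],.055)[0]
for uv in([155+30/4,205.5],[155+40/4,342]): pass
c,sn=np.cos(.06),np.sin(.06);ux=np.array([c,sn,0]);uy=np.array([-sn,c,0])
H=np.array([.5152,.2826,.055])+.08*uy
for a in(1.4,1.5,1.6,1.7,1.8,1.9):
    d=-uy*np.cos(a)+np.array([0,0,np.sin(a)])
    print(a,proj("top",[H+.16*d+.14*ux,H+.16*d-.14*ux]).round(1).tolist(),proj("side",[H+.16*d+.14*ux,H+.16*d-.14*ux]).round(1).tolist())
go(.6287,-.2176,.2,-.01)
E
```

```text
top 189
side 284
pick (array([ 0.6294537 , -0.21787414,  0.09574874]), np.float64(0.24911358959787677))
pick (array([ 0.62903772, -0.21780742, -0.06483126]), np.float64(0.10386690647482011))
pick (array([ 0.63066288, -0.21839594,  0.1029294 ]), np.float64(0.12865553518000195))
[158 160 161 161 155 124  69  47  42  44  42  46  43  47  43  42  63 119
 156 163 162 159 158 156 158] [134 134 131 131 125  97  62  44  41  41  40  46  41  41  43  45  61  96
 122 133 133 132 138 150 164]
1.4 [[182.8, 203.7], [185.5, 342.6]] [[255.0, 335.6], [439.9, 345.4]]
1.5 [[174.8, 203.9], [177.2, 343.0]] [[253.6, 344.1], [441.1, 354.1]]
1.6 [[167.0, 204.4], [169.1, 343.5]] [[252.3, 353.5], [442.1, 363.7]]
1.7 [[159.3, 205.0], [161.1, 344.0]] [[251.1, 363.6], [443.0, 374.0]]
1.8 [[152.1, 205.7], [153.6, 344.4]] [[249.9, 374.3], [443.6, 384.9]]
1.9 [[145.2, 206.7], [146.5, 344.9]] [[248.8, 385.5], [444.0, 396.2]]
row [0.4836, -0.1431, 0.0187] [0.0, -0.0, 24.86] q1,q6 tgt -0.33 1.25
```

>>> carry_out(rows=[[0.484,-0.143,0.019,0,0,24.9],[0.484,-0.143,0.019,0,0,24.9],[0.484,-0.143,0.019,0,0,24.9],[0.484,-0.143,0.019,0,0,24.9],[0.484,-0.143,0.019,0,0,24.9],[0.484,-0.143,0.019,0,0,24.9],[0.484,-0.143,0.019,0,0,24.9],[0.484,-0.143,0.019,0,0,24.9],[0.484,-0.143,0.019,0,0,24.9],[0.484,-0.143,0.019,0,0,24.9],[0.484,-0.143,0.019,0,0,24.9],[0.484,-0.143,0.019,0,0,24.9]], jaw=100)

```text
t: 2.8
tool_pos: [0.6283, -0.219, 0.2]
orientation: [3.141, -0.02, 0.0]
force: [0.1, -0.3, 0.4]
opening: 0.0566
gripper_force: 0.0
```

```bash
python3 - <<'E'
from h import *
tool();go(.629,-.218,.1157,0)
E
```

```text
t 2.80 tcp [ 0.6283 -0.219   0.2   ] yaw -0.013 zax [ 0. -0. -1.] F [ 0.1 -0.3  0.4] open 0.0566 g 0.0
row [0.0007, -0.001, 0.0843] [0.02, -0.01, -0.73] q1,q6 tgt -0.33 1.24
```

>>> carry_out(rows=[[0.001,-0.001,0.05,0,0,0],[0.001,-0.001,0.084,0,0,0],[0.001,-0.001,0.084,0,0,0],[0.001,-0.001,0.084,0,0,0]])

```text
t: 3.3
tool_pos: [0.6307, -0.2175, 0.1176]
orientation: [3.141, -0.018, 0.003]
force: [1.2, -0.2, 1.5]
opening: 0.0566
gripper_force: 0.0
```

>>> carry_out(rows=[[0,0,0,0,0,0],[0,0,0,0,0,0],[0,0,0,0,0,0],[0,0,0,0,0,0],[0,0,0,0,0,0],[0,0,0,0,0,0]], jaw=255, force=40)

```text
t: 4.05
tool_pos: [0.6302, -0.2166, 0.1158]
orientation: [3.141, -0.017, 0.0]
force: [-0.3, -1.2, 1.5]
opening: 0.0161
gripper_force: 40.0
```

>>> carry_out(rows=[[0,0,-0.03,0,0,0],[0,0,-0.08,0,0,0],[0,0,-0.13,0,0,0],[0,0,-0.13,0,0,0],[0,0,-0.13,0,0,0]])

```text
t: 4.68
tool_pos: [0.6299, -0.2164, 0.2449]
orientation: [-3.141, 0.017, 0.001]
force: [-0.5, -0.9, -0.8]
opening: 0.0161
gripper_force: 40.0
```

```bash
python3 - <<'E'
from h import *
tool()
for c in("top","side"):cv2.imwrite(f"pics/{c}1.png",robot.read_camera(c)[:,:,::-1])
t=cv2.imread("pics/top1.png");s=cv2.imread("pics/side1.png")
R=lambda i,f:cv2.resize(i,None,fx=f,fy=f,interpolation=cv2.INTER_CUBIC)
cv2.imwrite("pics/m1.png",np.hstack([R(s[60:210,260:460],3.0)[:450,:380],R(t[150:300,380:520],3)]))
E
```

```text
t 4.67 tcp [ 0.6299 -0.2164  0.2449] yaw -0.011 zax [-0.001  0.    -1.   ] F [-0.5 -0.9 -0.8] open 0.0161 g 40.0
```

View pics/m1.png

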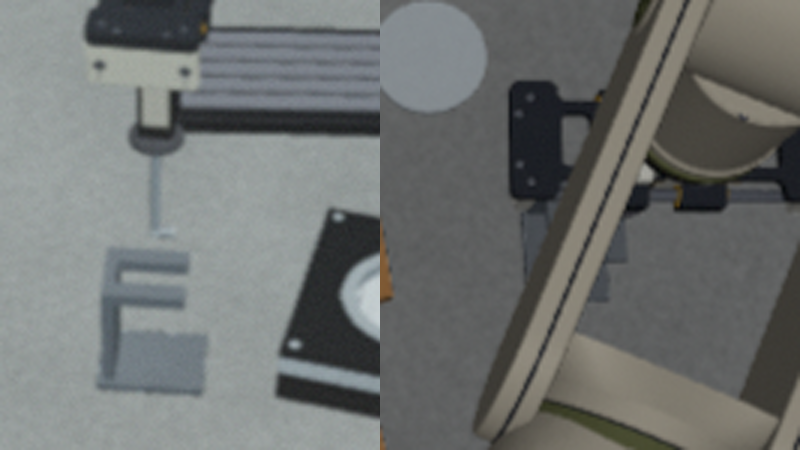

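```bash
python3 - <<'E'
from h import *
for dx in(-.004,0,.004):
  print(dx,proj("side",[[.6299+dx-.015,-.2164,.1432],[.6299+dx,-.2164,.1432],[.6299+dx,-.2164,.18],[.6299+dx,-.2164,.2262]]).round(1).tolist())
s=cv2.imread("pics/side1.png")
for r in(115,120,125,130): print(r,s[r,303:322].sum(1)//3)
for r in(136,137,138): print(r,s[r,303:326].sum(1)//3)
# gap dir & ring centre from top0 : stage fit refined with full body
t=cv2.imread("pics/top0.png")
m=(t.max(2)<55).astype(np.uint8);k,l=cv2.connectedComponents(m);m=(l==l[340,440]).astype(np.uint8)
c,_=cv2.findContours(m,cv2.RETR_EXTERNAL,cv2.CHAIN_APPROX_NONE);o=np.zeros_like(m);cv2.drawContours(o,c,-1,1,-1)
print(fit(boxpts(.18,.18,0,.056),{"top":o>0},[.426,-.261,-.16]),fit(boxpts(.18,.18,0.05,.056),{"top":o>0},[.426,-.261,-.16]))
# bore blob centre: bright inside
b=(o>0)&(m==0);k,l,st,ce=cv2.connectedComponentsWithStats(b.astype(np.uint8));i=1+np.argmax(st[1:,4])
e=cv2.fitEllipse(max(cv2.findContours((l==i).astype(np.uint8),cv2.RETR_EXTERNAL,cv2.CHAIN_APPROX_NONE)[0],key=len));print(e,back("top",[e[0]],.056))
E
```

```text
-0.004 [[319.6, 136.3], [312.9, 135.7], [313.2, 122.5], [313.5, 105.1]]
0 [[317.9, 136.2], [311.2, 135.6], [311.4, 122.4], [311.6, 105.0]]
0.004 [[316.1, 136.0], [309.4, 135.4], [309.5, 122.2], [309.7, 104.8]]
115 [152 153 153 153 154 152 142 129 128 132 136 144 147 150 150 150 153 155
 156]
120 [154 154 153 154 152 150 137 124 129 135 141 153 156 154 151 150 153 154
 152]
125 [152 156 155 156 152 150 140 126 128 134 144 152 153 153 151 151 150 153
 153]
130 [154 155 153 154 153 154 144 129 127 134 142 150 154 153 158 157 158 158
 157]
136 [155 153 157 156 157 154 146 139 137 143 154 162 163 163 170 166 159 155
 154 157 155 160 158]
137 [157 155 154 157 157 154 148 149 153 154 156 158 158 161 166 161 155 156
 156 157 156 158 158]
138 [156 157 158 154 155 151 149 147 151 150 139 133 136 141 147 154 154 156
 156 157 158 155 158]
(array([ 0.42593871, -0.2632496 , -0.1590648 ]), np.float64(0.023282215855506383)) (array([ 0.42613148, -0.26104602, -0.16332081]), np.float64(0.03522123052476467))
((467.9022521972656, 319.2835998535156), (51.74526596069336, 54.25490188598633), 146.61141967773438) [[ 0.42482152 -0.26246964  0.056     ]]
```

```bash
python3 - <<'E'
from h import *
go(.402,-.2535,.22,-.37)
E
```

```text
row [-0.2266, 0.0399, 0.0238] [-0.05, 0.22, 20.58] q1,q6 tgt -0.56 1.38
```

>>> carry_out(rows=[[-0.06,0.011,0,0,0,7],[-0.12,0.022,0.01,0,0.1,14],[-0.18,0.032,0.024,0,0.2,20.6],[-0.227,0.04,0.024,0,0.2,20.6],[-0.227,0.04,0.024,0,0.2,20.6],[-0.227,0.04,0.024,0,0.2,20.6],[-0.227,0.04,0.024,0,0.2,20.6]])

```text
t: 5.65
tool_pos: [0.4035, -0.2538, 0.2213]
orientation: [-3.088, 0.577, -0.005]
force: [0.3, 0.1, -0.7]
opening: 0.0158
gripper_force: 40.0
```

```bash
python3 - <<'E'
from h import *
tool();go(.4015,-.2533,.1457,-.37)
E
```

```text
t 5.65 tcp [ 0.4035 -0.2538  0.2213] yaw -0.369 zax [ 0.003 -0.    -1.   ] F [ 0.3  0.1 -0.7] open 0.0158 g 40.0
row [-0.0022, 0.0003, 0.0756] [-0.06, -0.17, 0.04] q1,q6 tgt -0.56 1.38
```

>>> carry_out(rows=[[-0.002,0,0.03,0,0,0],[-0.002,0,0.05,0,0,0],[-0.002,0,0.065,0,0,0],[-0.002,0,0.0755,0,0,0],[-0.002,0,0.0755,0,0,0],[-0.002,0,0.0755,0,0,0]])

```text
t: 6.4
tool_pos: [0.4016, -0.2537, 0.1469]
orientation: [3.087, -0.578, 0.007]
force: [-0.6, 0.5, 0.2]
opening: 0.0159
gripper_force: 40.0
```

```bash
python3 - <<'E'
from h import *
tool()
cv2.imwrite("pics/s2.png",robot.read_camera("side")[:,:,::-1])
s=cv2.imread("pics/s2.png")
cv2.imwrite("pics/m2.png",cv2.resize(s[70:210,335:455],None,fx=4.2,fy=4.2,interpolation=cv2.INTER_CUBIC))
E
```

```text
t 6.40 tcp [ 0.4016 -0.2537  0.1469] yaw -0.370 zax [ 0.004 -0.001 -1.   ] F [-0.6  0.5  0.2] open 0.0159 g 40.0
```

View pics/m2.png

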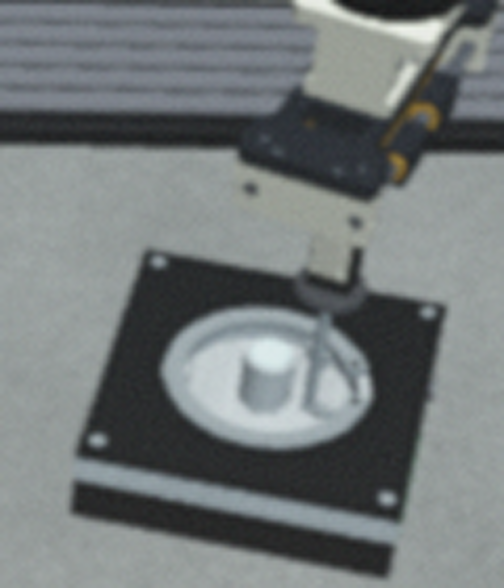

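>>> carry_out(rows=[[-0.004,0,0.001,0,0,0],[-0.008,0,0.001,0,0,0],[-0.012,0,0.001,0,0,0],[-0.012,0,0.001,0,0,0],[-0.012,0,0.001,0,0,0]])

```text
t: 7.08
tool_pos: [0.3901, -0.2492, 0.1453]
orientation: [3.088, -0.578, 0.006]
force: [1.3, 0.1, -0.6]
opening: 0.0161
gripper_force: 40.0
```

>>> carry_out(rows=[[0,0,-0.003,0,0,0],[0,0,-0.007,0,0,0],[0,0,-0.011,0,0,0],[0,0,-0.015,0,0,0],[0,0,-0.019,0,0,0],[0,0,-0.022,0,0,0],[0,0,-0.022,0,0,0],[0,0,-0.022,0,0,0]])

```text
t: 8.07
tool_pos: [0.3898, -0.249, 0.167]
orientation: [-3.088, 0.578, -0.005]
force: [0.0, 0.7, -1.3]
opening: 0.0161
gripper_force: 40.0
```

```bash
python3 - <<'E'
from h import *
tool()
cv2.imwrite("pics/s3.png",robot.read_camera("side")[:,:,::-1])
s=cv2.imread("pics/s3.png")
cv2.imwrite("pics/m3.png",cv2.resize(s[70:210,335:455],None,fx=4.2,fy=4.2,interpolation=cv2.INTER_CUBIC))
E
```

```text
t 8.07 tcp [ 0.3898 -0.249   0.167 ] yaw -0.370 zax [ 0.003 -0.001 -1.   ] F [ 0.   0.7 -1.3] open 0.0161 g 40.0
```

View pics/m3.png

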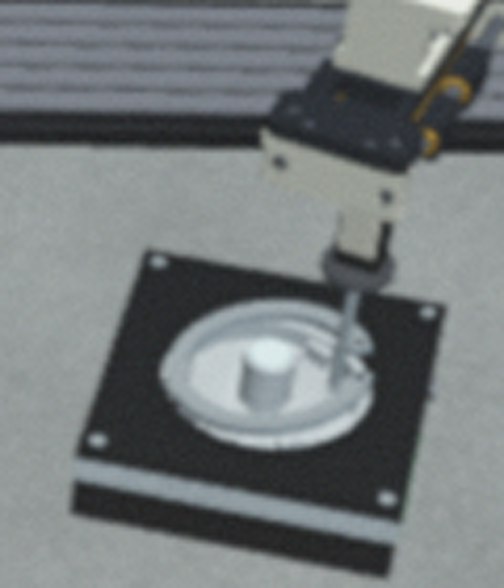

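>>> carry_out(rows=[[-0.003,0,-0.001,0,0,0],[-0.006,0,-0.002,0,0,0],[-0.009,0,-0.003,0,0,0],[-0.012,0,-0.003,0,0,0],[-0.015,0,-0.003,0,0,0],[-0.018,0,-0.003,0,0,0],[-0.021,0,-0.003,0,0,0],[-0.024,0,-0.003,0,0,0],[-0.027,0,-0.003,0,0,0],[-0.03,0,-0.003,0,0,0],[-0.031,0,-0.003,0,0,0],[-0.031,0,-0.003,0,0,0]])

```text
t: 9.62
tool_pos: [0.361, -0.2379, 0.1701]
orientation: [3.088, -0.578, 0.006]
force: [1.2, -0.4, -2.2]
opening: 0.0156
gripper_force: 40.0
```

```bash
python3 - <<'E'
from h import *
tool()
cv2.imwrite("pics/s4.png",robot.read_camera("side")[:,:,::-1])
s=cv2.imread("pics/s4.png")
cv2.imwrite("pics/m4.png",cv2.resize(s[70:210,335:455],None,fx=4.2,fy=4.2,interpolation=cv2.INTER_CUBIC))
E
```

```text
t 9.62 tcp [ 0.361  -0.2379  0.1701] yaw -0.370 zax [ 0.004 -0.001 -1.   ] F [ 1.2 -0.4 -2.2] open 0.0156 g 40.0
```

View pics/m4.png

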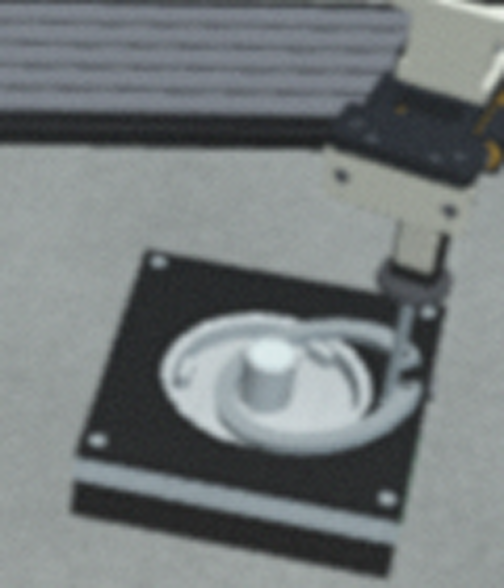

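>>> carry_out(rows=[[0,0,0.003,0,0,0],[0,0,0.006,0,0,0],[0,0,0.009,0,0,0],[0,0,0.009,0,0,0],[0,0,0.009,0,0,0],[0.026,0,0.009,0,0,0],[0.026,0,0.009,0,0,0],[0.026,0,0.009,0,0,0],[0.026,0,-0.03,0,0,0],[0.026,0,-0.08,0,0,0],[0.026,0,-0.08,0,0,0]])

```text
t: 11.05
tool_pos: [0.3863, -0.2485, 0.2549]
orientation: [3.084, -0.578, 0.016]
force: [0.5, -0.1, -1.1]
opening: 0.0162
gripper_force: 40.0
```

```bash
python3 - <<'E'
from h import *
tool()
go(.630,-.2168,.245,-.011)
cv2.imwrite("pics/s5.png",robot.read_camera("side")[:,:,::-1])
s=cv2.imread("pics/s5.png")
cv2.imwrite("pics/m5.png",cv2.resize(s[70:210,335:455],None,fx=4.2,fy=4.2,interpolation=cv2.INTER_CUBIC))
E
```

```text
t 11.05 tcp [ 0.3863 -0.2485  0.2549] yaw -0.370 zax [ 0.01  -0.006 -1.   ] F [ 0.5 -0.1 -1.1] open 0.0162 g 40.0
row [0.2156, -0.1178, 0.0121] [0.22, -0.61, -20.59] q1,q6 tgt -0.33 1.25
```

View pics/m5.png

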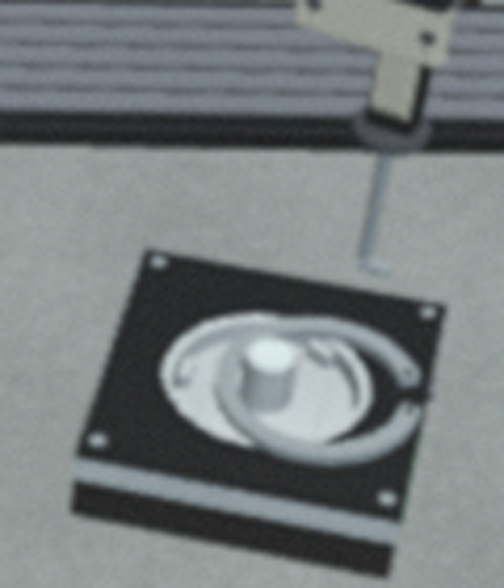

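>>> carry_out(rows=[[0.06,-0.033,0,0,0,-7],[0.11,-0.06,0.0,0,0,-14],[0.17,-0.093,0.0,0,0,-20.6],[0.2156,-0.1178,0.012,0,0,-20.6],[0.2156,-0.1178,0.012,0,0,-20.6],[0.2156,-0.1178,0.012,0,0,-20.6],[0.2156,-0.1178,0.012,0,0,-20.6],[0.2156,-0.1178,0.012,0,0,-20.6]])

```text
t: 12.1
tool_pos: [0.6281, -0.2161, 0.2408]
orientation: [3.14, -0.019, 0.009]
force: [0.2, -0.0, -1.4]
opening: 0.0161
gripper_force: 40.0
```

```bash
python3 - <<'E'
from h import *
tool()
go(.630,-.2166,.1165,-.011)
E
```

```text
t 12.10 tcp [ 0.6281 -0.2161  0.2408] yaw -0.012 zax [ 0.006 -0.002 -1.   ] F [ 0.2 -0.  -1.4] open 0.0161 g 40.0
row [0.0012, 0.0003, 0.1243] [0.1, -0.34, -0.05] q1,q6 tgt -0.33 1.25
```

>>> carry_out(rows=[[0.001,0,0.03,0.1,-0.3,0],[0.001,0,0.06,0.1,-0.3,0],[0.001,0,0.09,0.1,-0.3,0],[0.001,0,0.115,0.1,-0.3,0],[0.001,0,0.1245,0.1,-0.3,0],[0.001,0,0.1245,0.1,-0.3,0],[0.001,0,0.1245,0.1,-0.3,0]])

```text
t: 12.98
tool_pos: [0.6304, -0.216, 0.1159]
orientation: [-3.141, 0.018, -0.0]
force: [-0.5, 0.5, -1.3]
opening: 0.0153
gripper_force: 40.0
```

>>> carry_out(rows=[[0,0,0,0,0,0],[0,0,0,0,0,0],[0,0,0,0,0,0],[0,0,-0.03,0,0,0],[0,0,-0.08,0,0,0],[0,0,-0.1,0,0,0],[0,0,-0.1,0,0,0]], jaw=100)

```text
t: 13.85
tool_pos: [0.6313, -0.2161, 0.2163]
orientation: [3.141, -0.017, 0.003]
force: [-0.0, -0.1, -0.8]
opening: 0.0564
gripper_force: 0.0
```

>>> carry_out(rows=[[-0.06,0.1,-0.02,0,0,0],[-0.1,0.2,-0.02,0,0,0],[-0.1,0.2,-0.02,0,0,0],[-0.1,0.2,-0.02,0,0,0],[-0.1,0.2,-0.02,0,0,0],[-0.1,0.2,-0.02,0,0,0]])

```text
t: 14.6
tool_pos: [0.5277, -0.4136, 0.232]
orientation: [-3.138, 0.017, 0.006]
force: [0.3, -0.1, -0.2]
opening: 0.0567
gripper_force: 0.0
```

```bash
python3 - <<'E'
from h import *
tool()
for c in("top","side"):cv2.imwrite(f"pics/{c}6.png",robot.read_camera(c)[:,:,::-1])
t=cv2.imread("pics/top6.png");s=cv2.imread("pics/side6.png")
R=lambda i,f:cv2.resize(i,None,fx=f,fy=f,interpolation=cv2.INTER_CUBIC)
cv2.imwrite("pics/m6.png",np.hstack([R(s[110:200,280:340],5)[:, :],R(t[265:355,415:515],5)]))
for n in("ring_centre","insert_boss"):
  print(n,[(d["conf"],d["pixel"],d["pixels"].sum()) for d in robot.outline_of("top",n)])
E
```

```text
t 14.60 tcp [ 0.5277 -0.4136  0.232 ] yaw -0.011 zax [-0.004  0.004 -1.   ] F [ 0.3 -0.1 -0.2] open 0.0567 g 0.0
ring_centre [(0.65, [443.4, 320.5], np.int64(805)), (0.64, [368.3, 232.2], np.int64(1076))]
insert_boss [(0.9, [468.4, 324.9], np.int64(1261)), (0.17, [449.1, 220.3], np.int64(315))]
```

View pics/m6.png

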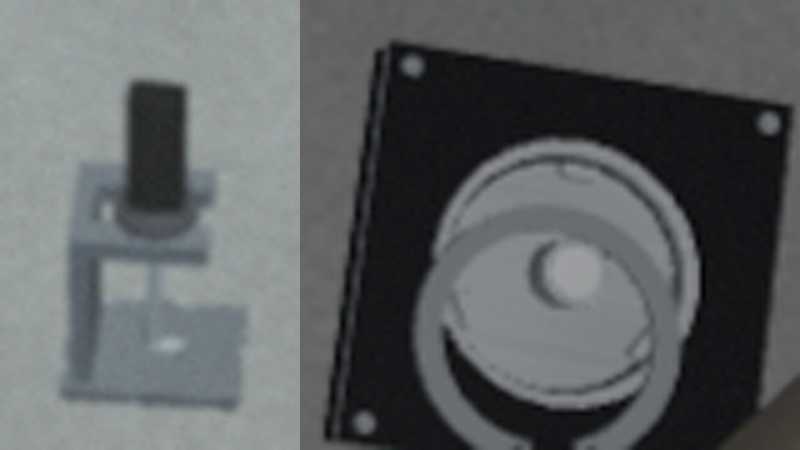

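```bash
cat >> h.py <<'E'
def hullmask(m):
    m=m.astype(np.uint8);k,l,st,_=cv2.connectedComponentsWithStats(m);p=np.argwhere(np.isin(l,[i for i in range(1,k) if st[i,4]>60]))[:,::-1]
    o=np.zeros_like(m);cv2.fillConvexPoly(o,cv2.convexHull(p.astype(np.int32)),1);return o>0
E
python3 - <<'E'
from h import *
for c in("top","side"):
  robot.read_camera(c)
  for d in robot.outline_of(c,"ring_centre"):
    m=hullmask(d["pixels"]);print(c,d["conf"],m.sum(),fit(cyl(.058,.056,.062),{c:m},[.4,-.255,0],yaw=False))
print(back("top",[[437.6,331.6],[491.6,331.6],[465,306]],.061))
E
```

```text
top 0.74 2267 (array([ 0.39636668, -0.25240886,  0.06438903]), np.float64(0.026253162825685572))
side 0.75 1402 (array([ 0.39774827, -0.25175102,  0.06213325]), np.float64(0.030254566310773834))
[[ 0.39756021 -0.19384901  0.061     ]
 [ 0.39788088 -0.31223596  0.061     ]
 [ 0.45383129 -0.25604608  0.061     ]]
```

```bash
python3 - <<'E'
from h import *
go(.397,-.2005,.12,0)
E
```

```text
row [-0.1334, -0.2121, 0.1149] [-0.06, 0.1, -0.56] q1,q6 tgt -0.47 1.1
```

>>> carry_out(rows=[[-0.04,-0.06,0.03,0,0,-0.6],[-0.08,-0.12,0.06,0,0,-0.6],[-0.12,-0.18,0.08,0,0,-0.6],[-0.1334,-0.2121,0.115,0,0.1,-0.6],[-0.1334,-0.2121,0.115,0,0.1,-0.6],[-0.1334,-0.2121,0.115,0,0.1,-0.6],[-0.1334,-0.2121,0.115,0,0.1,-0.6],[-0.1334,-0.2121,0.115,0,0.1,-0.6]], jaw=167)

```text
t: 16.0
tool_pos: [0.3979, -0.2023, 0.1212]
orientation: [3.141, -0.001, 0.003]
force: [-0.2, 0.1, -0.0]
opening: 0.032
gripper_force: 0.0
```

```bash
python3 - <<'E'
from h import *
tool();go(.397,-.2005,.0575,0)
E
```

```text
t 16.00 tcp [ 0.3979 -0.2023  0.1212] yaw -0.001 zax [ 0.002 -0.    -1.   ] F [-0.2  0.1 -0. ] open 0.0320 g 0.0
row [-0.0011, -0.0018, 0.0637] [0.01, -0.1, -0.05] q1,q6 tgt -0.47 1.1
```

>>> carry_out(rows=[[-0.001,-0.001,0.03,0,0,0],[-0.001,-0.001,0.05,0,0,0],[-0.001,-0.001,0.0625,0,0,0],[-0.001,-0.001,0.0625,0,0,0],[-0.001,-0.001,0.0625,0,0,0]])

```text
t: 16.62
tool_pos: [0.3962, -0.2003, 0.0579]
orientation: [-3.141, 0.001, -0.001]
force: [0.3, 0.0, 0.4]
opening: 0.0318
gripper_force: 0.0
```

>>> carry_out(rows=[[0,0,0,0,0,0],[0,0,0,0,0,0],[0,0,0,0,0,0],[0,0,0,0,0,0],[0,0,0,0,0,0]], jaw=255, force=50)

```text
t: 17.25
tool_pos: [0.396, -0.2, 0.0576]
orientation: [-3.141, 0.0, -0.001]
force: [0.5, -0.3, 1.3]
opening: 0.0104
gripper_force: 49.2
```

>>> carry_out(rows=[[0,0,-0.01,0,0,0],[0,0,-0.03,0,0,0],[0,0,-0.06,0,0,0],[0,0,-0.1,0,0,0],[0,0,-0.1,0,0,0],[0,0,-0.1,0,0,0]])

```text
t: 18.0
tool_pos: [0.3955, -0.1998, 0.157]
orientation: [-3.14, 0.001, 0.001]
force: [0.8, -0.2, -2.0]
opening: 0.0103
gripper_force: 49.3
```

```bash
python3 - <<'E'
from h import *
tool()
s=robot.read_camera("side")[:,:,::-1]
cv2.imwrite("pics/m7.png",cv2.resize(s[40:220,290:470],None,fx=3.3,fy=3.3,interpolation=cv2.INTER_CUBIC))
c,sn=np.cos(.06),np.sin(.06)
F=lambda a,b:(.5152+c*a-sn*b,.2826+sn*a+c*b)
print(F(.018,0),F(-.07,0));x,y=F(.018,0);go(x,y,.158,np.pi/2+.06)
E
```

```text
t 18.00 tcp [ 0.3955 -0.1998  0.157 ] yaw -0.000 zax [-0.     0.001 -1.   ] F [ 0.8 -0.2 -2. ] open 0.0103 g 49.3
(np.float64(0.5331676097188337), np.float64(0.28367935211663003)) (np.float64(0.4453259622045357), np.float64(0.2784025195464389))
row [0.138, -0.4832, -0.0009] [-0.17, -0.03, -93.46] q1,q6 tgt 0.49 0.43
```

View pics/m7.png

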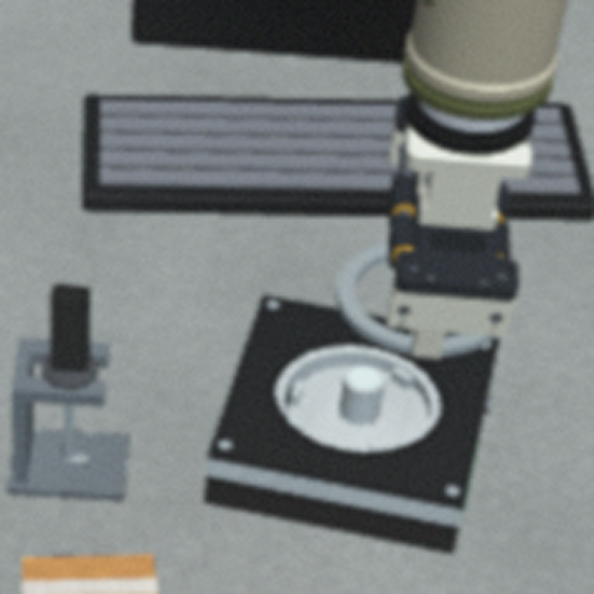

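>>> carry_out(rows=[[0.01,-0.04,0,0,0,-8],[0.03,-0.09,0,0,0,-17],[0.05,-0.14,0,0,0,-26],[0.06,-0.19,0,0,0,-35],[0.075,-0.24,0,0,0,-44],[0.09,-0.29,0,0,0,-53],[0.1,-0.34,0,0,0,-62],[0.115,-0.39,0,0,0,-71],[0.13,-0.44,0,0,0,-80],[0.138,-0.483,0,0,0,-89],[0.138,-0.483,0,0,0,-93.5],[0.138,-0.483,0,0,0,-93.5]])

```text
t: 19.55
tool_pos: [0.5327, 0.283, 0.1557]
orientation: [-2.151, -2.287, 0.004]
force: [-0.8, -0.2, -0.5]
opening: 0.0104
gripper_force: 49.3
```

>>> carry_out(rows=[[0,0,0,0,0,0],[0,0,0,0,0,0],[0,0,0,0,0,0]])

```text
t: 19.92
tool_pos: [0.534, 0.2826, 0.158]
orientation: [-2.154, -2.286, -0.001]
force: [-0.8, -0.1, -1.2]
opening: 0.0104
gripper_force: 49.3
```

```bash
python3 - <<'E'
from h import *
tool();go(.5332,.2837,.0078,np.pi/2+.06)
s=robot.read_camera("side")[:,:,::-1]
cv2.imwrite("pics/m8.png",cv2.resize(s[200:420,220:460],None,fx=2.6,fy=2.6,interpolation=cv2.INTER_CUBIC))
E
```

```text
t 19.93 tcp [0.534  0.2826 0.158 ] yaw 1.630 zax [ 0.     0.001 -1.   ] F [-0.8 -0.1 -1.2] open 0.0104 g 49.3
row [0.001, -0.0008, 0.1502] [0.01, -0.07, -0.03] q1,q6 tgt 0.49 0.43
```

View pics/m8.png

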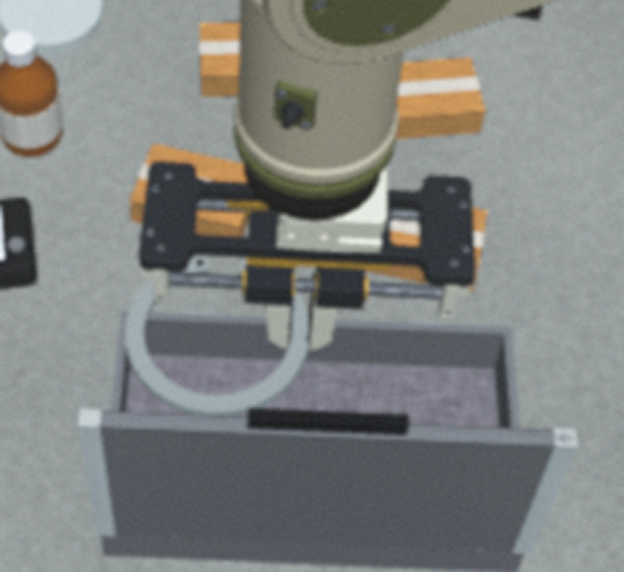

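```bash
python3 - <<'E'
from h import *
c,sn=np.cos(.06),np.sin(.06)
for rc in((.07),):
  for dz in(0,.02,-.02):
    t=np.linspace(0,2*np.pi,200);P=np.c_[rc+.058*np.cos(t),.058*np.sin(t),0*t]
    W=np.c_[.5152+c*P[:,0]-sn*P[:,1],.2826+sn*P[:,0]+c*P[:,1],.1575+0*t+dz*(P[:,0]-.018)/.1]
    q=(proj("side",W)-[220,200])*2.6;print(dz,"left",q[q[:,0].argmin()].round(),"bottom",q[q[:,1].argmax()].round(),"right",q[q[:,0].argmax()].round())
E
```

```text
0 left [124. 334.] bottom [217. 413.] right [308. 335.]
0.02 left [123. 315.] bottom [226. 406.] right [308. 336.]
-0.02 left [126. 352.] bottom [205. 422.] right [308. 334.]
```

>>> carry_out(rows=[[0.001,0,0.03,0,0,0],[0.001,0,0.07,0,0,0],[0.001,0,0.11,0,0,0],[0.001,0,0.135,0,0,0],[0.001,0,0.145,0,0,0],[0.001,0,0.1495,0,0,0],[0.001,0,0.1495,0,0,0],[0.001,0,0.1495,0,0,0],[0.001,0,0.1495,0,0,0]])

```text
t: 21.1
tool_pos: [0.5345, 0.2845, 0.0093]
orientation: [-2.153, -2.288, -0.003]
force: [0.0, -0.4, -0.7]
opening: 0.0105
gripper_force: 49.3
```

>>> carry_out(rows=[[0,0,0,0,0,0],[0,0,0,0,0,0],[0,0,0,0,0,0],[0,0,-0.03,0,0,0],[0,0,-0.08,0,0,0],[0,0,-0.13,0,0,0],[0,0,-0.18,0,0,0],[0,0,-0.18,0,0,0]], jaw=167)

```text
t: 22.1
tool_pos: [0.5368, 0.2853, 0.1946]
orientation: [2.151, 2.286, 0.016]
force: [0.0, -0.4, -0.2]
opening: 0.0321
gripper_force: 0.0
```

```bash
python3 - <<'E'
from h import *
tool();go(.425,-.2625,.16,.3)
E
```

```text
t 22.10 tcp [0.5368 0.2853 0.1946] yaw 1.632 zax [ 0.009  0.005 -1.   ] F [ 0.  -0.4 -0.2] open 0.0321 g 0.0
row [-0.5401, -0.1452, 0.0308] [0.28, -0.57, 76.3] q1,q6 tgt -0.55 0.72
```

>>> carry_out(rows=[[-0.06,-0.016,0,0,0,0],[-0.12,-0.032,0.005,0,0,0],[-0.18,-0.05,0.01,0,0,0],[-0.24,-0.066,0.015,0,0,0],[-0.3,-0.08,0.02,0,0,0],[-0.36,-0.1,0.02,0,0,0],[-0.42,-0.115,0.02,0,0,0],[-0.48,-0.13,0.03,0,0,0],[-0.54,-0.1455,0.045,0,0,0],[-0.54,-0.1455,0.055,0,0,0],[-0.54,-0.1455,0.055,0,0,0],[-0.54,-0.1455,0.055,0,0,0]], jaw=132)

```text
t: 23.6
tool_pos: [0.4218, -0.2625, 0.1327]
orientation: [-2.15, -2.289, -0.002]
force: [-0.1, 0.3, 0.5]
opening: 0.0449
gripper_force: 0.0
```

```bash
python3 - <<'E'
from h import *
tool();go(.425,-.2625,.0437,np.pi/2+.06)
E
```

```text
t 23.60 tcp [ 0.4218 -0.2625  0.1327] yaw 1.633 zax [-0.     0.002 -1.   ] F [-0.1  0.3  0.5] open 0.0449 g 0.0
row [-0.0003, 0.0032, 0.089] [-0.01, -0.1, 0.14] q1,q6 tgt -0.55 -0.61
```

>>> carry_out(rows=[[0,0.003,0.04,0,0,0],[0,0.003,0.07,0,0,0],[0,0.003,0.088,0,0,0],[0,0.003,0.088,0,0,0],[0,0.003,0.088,0,0,0]])

```text
t: 24.22
tool_pos: [0.4254, -0.2638, 0.0462]
orientation: [2.151, 2.288, 0.002]
force: [0.1, -0.5, 0.7]
opening: 0.045
gripper_force: 0.0
```

>>> carry_out(rows=[[0,0,0,0,0,0],[0,0,0,0,0,0],[0,0,0,0,0,0],[0,0,0,0,0,0]], jaw=255, force=40)

```text
t: 24.72
tool_pos: [0.4252, -0.2641, 0.0457]
orientation: [2.152, 2.287, 0.002]
force: [1.3, 0.4, 6.1]
opening: 0.0294
gripper_force: 40.0
```

>>> carry_out(rows=[[0,0,-0.01,0,0,0],[0,0,-0.03,0,0,0],[0,0,-0.07,0,0,0],[0,0,-0.12,0,0,0],[0,0,-0.12,0,0,0],[0,0,-0.12,0,0,0]])

```text
t: 25.48
tool_pos: [0.4238, -0.2633, 0.1637]
orientation: [-2.152, -2.286, -0.001]
force: [-0.7, 0.5, -3.2]
opening: 0.0293
gripper_force: 40.0
```

```bash
python3 - <<'E'
from h import *
tool();go(.4453,.2784,.16,np.pi/2+.06)
E
```

```text
t 25.48 tcp [ 0.4238 -0.2633  0.1637] yaw 1.631 zax [-0.001  0.002 -1.   ] F [-0.7  0.5 -3.2] open 0.0293 g 40.0
row [0.5394, 0.0543, 0.0047] [-0.07, -0.12, 0.04] q1,q6 tgt 0.56 0.5
```

>>> carry_out(rows=[[0.06,0.006,0,0,0,0],[0.12,0.012,0,0,0,0],[0.18,0.018,0,0,0,0],[0.24,0.024,0,0,0,0],[0.3,0.03,0,0,0,0],[0.36,0.036,0,0,0,0],[0.42,0.042,0,0,0,0],[0.48,0.048,0,0,0,0],[0.51,0.052,0,0,0,0],[0.5394,0.0543,0.003,0,0,0],[0.5394,0.0543,0.003,0,0,0],[0.5394,0.0543,0.003,0,0,0]])

```text
t: 26.98
tool_pos: [0.4448, 0.2771, 0.1605]
orientation: [-2.152, -2.287, 0.004]
force: [1.0, 0.7, -2.7]
opening: 0.0294
gripper_force: 40.0
```

```bash
python3 - <<'E'
from h import *
tool();go(.4453,.2784,.0187,np.pi/2+.06)
s=robot.read_camera("side")[:,:,::-1];t=robot.read_camera("top")[:,:,::-1]
cv2.imwrite("pics/m9.png",np.hstack([cv2.resize(s[280:430,230:450],None,fx=2,fy=2),cv2.resize(t[200:350,155:275],None,fx=2,fy=2)]))
E
```

```text
t 26.98 tcp [0.4448 0.2771 0.1605] yaw 1.632 zax [-0.003 -0.001 -1.   ] F [ 1.   0.7 -2.7] open 0.0294 g 40.0
row [0.0014, 0.001, 0.1418] [-0.17, 0.03, 0.06] q1,q6 tgt 0.56 0.5
```

View pics/m9.png

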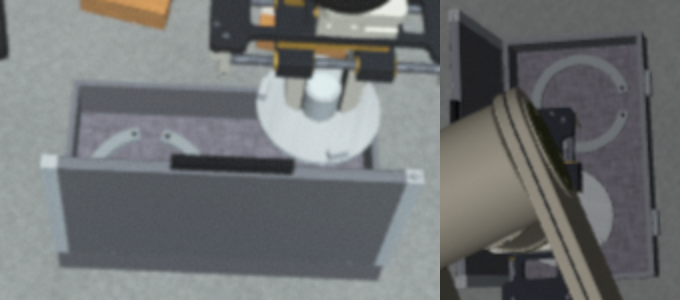

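>>> carry_out(rows=[[0.001,0.001,0.03,0,0,0],[0.001,0.001,0.07,0,0,0],[0.001,0.001,0.105,0,0,0],[0.001,0.001,0.125,0,0,0],[0.001,0.001,0.136,0,0,0],[0.001,0.001,0.1415,0,0,0],[0.001,0.001,0.1415,0,0,0],[0.001,0.001,0.1415,0,0,0],[0.001,0.001,0.1415,0,0,0]])

```text
t: 28.2
tool_pos: [0.4473, 0.2796, 0.0217]
orientation: [-2.153, -2.288, -0.003]
force: [0.7, -0.2, -2.0]
opening: 0.0291
gripper_force: 40.0
```

>>> carry_out(rows=[[0,0,0,0,0,0],[0,0,0,0,0,0],[0,0,0,0,0,0],[0,0,-0.03,0,0,0],[0,0,-0.08,0,0,0],[0,0,-0.13,0,0,0],[0,0,-0.18,0,0,0],[0,0,-0.23,0,0,0],[0,0,-0.23,0,0,0]], jaw=132)

```text
t: 29.32
tool_pos: [0.4492, 0.2802, 0.2565]
orientation: [2.151, 2.286, 0.015]
force: [0.5, 0.7, -0.3]
opening: 0.0447
gripper_force: 0.0
```

>>> carry_out(rows=[[-0.06,0,0,0,0,0],[-0.12,0,0,0,0,0],[-0.18,0,0,0,0,0],[-0.24,0,0,0,0,0],[-0.3,0,0,0,0,0],[-0.36,0,0,0,0,0],[-0.36,0,0,0,0,0]], jaw=255)

```text
t: 30.2
tool_pos: [0.4679, -0.084, 0.2491]
orientation: [-2.158, -2.28, 0.001]
force: [-0.1, 1.0, 0.1]
opening: 0.0003
gripper_force: 0.0
```

```bash
python3 - <<'E'
from h import *
tool()
s=robot.read_camera("side")[:,:,::-1];t=robot.read_camera("top")[:,:,::-1]
cv2.imwrite("pics/top10.png",t);cv2.imwrite("pics/side10.png",s)
cv2.imwrite("pics/m10.png",np.hstack([cv2.resize(s[240:430,200:450],None,fx=1.8,fy=1.8)[:340],cv2.resize(t[200:370,155:325],None,fx=2,fy=2)]))
E
```

```text
t 30.20 tcp [ 0.4679 -0.084   0.2491] yaw 1.626 zax [-0.002  0.001 -1.   ] F [-0.1  1.   0.1] open 0.0003 g 0.0
```

View pics/m10.png

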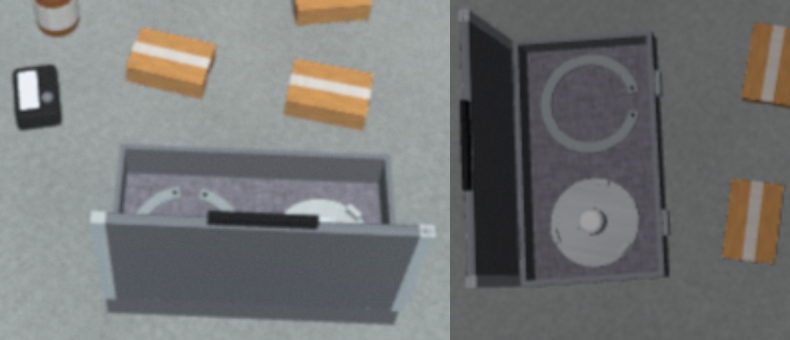

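```bash
python3 - <<'E'
from h import *
go(.506,.432,.265,np.pi/2+.06)
for a in np.arange(1.7,-.01,-.08): 
    r=.13;w=.0075;y=.08-r*np.cos(a)+.01*np.sin(a)+w;z=.055+r*np.sin(a)+.01*np.cos(a)
    print(round(a,2),round(y-.15,4),round(.185-z,4))
E
```

```text
row [0.5094, 0.0678, -0.0146] [-0.09, -0.13, -0.07] q1,q6 tgt 0.71 0.65
1.7 -0.0358 0.0024
1.62 -0.0461 0.0006
1.54 -0.0565 -0.0002
1.46 -0.0669 -0.0003
1.38 -0.0773 0.0005
1.3 -0.0876 0.0021
1.22 -0.0978 0.0045
1.14 -0.1077 0.0077
1.06 -0.1173 0.0117
0.98 -0.1266 0.0165
0.9 -0.1355 0.022
0.82 -0.1439 0.0281
0.74 -0.1518 0.035
0.66 -0.1591 0.0424
0.58 -0.1658 0.0504
0.5 -0.1718 0.0589
0.42 -0.1771 0.0679
0.34 -0.1817 0.0772
0.26 -0.1856 0.0869
0.18 -0.1886 0.0969
0.1 -0.1909 0.1071
0.02 -0.1923 0.1174
```

>>> carry_out(rows=[[0.02,0.003,-0.03,0,0,0],[0.08,0.011,-0.03,0,0,0],[0.14,0.019,-0.03,0,0,0],[0.2,0.027,-0.03,0,0,0],[0.26,0.035,-0.03,0,0,0],[0.32,0.043,-0.03,0,0,0],[0.38,0.051,-0.03,0,0,0],[0.44,0.06,-0.03,0,0,0],[0.5094,0.068,-0.03,0,0,0],[0.5094,0.068,-0.03,0,0,0],[0.5094,0.068,0.02,0,0,0],[0.5094,0.068,0.064,0,0,0]])

```text
t: 31.8
tool_pos: [0.5041, 0.4335, 0.1858]
orientation: [-2.15, -2.29, -0.002]
force: [0.4, -0.5, -0.5]
opening: 0.0002
gripper_force: 0.0
```

>>> carry_out(rows=[[0,0,0,0,0,0],[0,0,0,0,0,0]])

```text
t: 32.05
tool_pos: [0.5056, 0.433, 0.1892]
orientation: [-2.152, -2.288, -0.004]
force: [-0.3, 0.4, 0.2]
opening: 0.0003
gripper_force: 0.0
```

```bash
python3 - <<'E'
from h import *
tool();go(.506,.432,.185,np.pi/2+.06)
E
```

```text
t 32.05 tcp [0.5056 0.433  0.1892] yaw 1.632 zax [ 0.002  0.002 -1.   ] F [-0.3  0.4  0.2] open 0.0003 g 0.0
row [-0.0011, 0.0003, 0.0042] [0.1, -0.13, 0.08] q1,q6 tgt 0.71 0.65
```

>>> carry_out(rows=[[-0.03,0,0.004,0,0,0],[-0.046,0,0.004,0,0,0],[-0.057,0,0.004,0,0,0],[-0.067,0,0.004,0,0,0],[-0.078,0,0.0045,0,0,0],[-0.088,0,0.006,0,0,0],[-0.098,0,0.0085,0,0,0],[-0.108,0,0.012,0,0,0],[-0.118,0,0.016,0,0,0],[-0.1275,0,0.0205,0,0,0],[-0.136,0,0.026,0,0,0],[-0.145,0,0.032,0,0,0]])

```text
t: 33.55
tool_pos: [0.5142, 0.287, 0.1542]
orientation: [-2.152, -2.287, -0.0]
force: [0.4, -0.1, 0.7]
opening: 0.0006
gripper_force: 0.7
```

```bash
python3 - <<'E'
from h import *
tool();s=robot.read_camera("side")
# lid edge line check: project corners for angles and report edge contrast in side view
L=robot.outline_of("side","lid_middle");v,u=np.nonzero(L[0]["pixels"]);print(L[0]["conf"],len(u),u.min(),u.max(),v.min(),v.max())
c,sn=np.cos(.06),np.sin(.06);ux=np.array([c,sn,0]);uy=np.array([-sn,c,0]);H=np.array([.5152,.2826,.055])+.08*uy
for a in(1.6,1.2,.8,.7,.6,.0):
    d=-uy*np.cos(a)+np.array([0,0,np.sin(a)]);n=uy*np.sin(a)+np.array([0,0,np.cos(a)])
    P=[H+r*d+x*ux+h*n for r in(0,.16) for x in(-.14,.14) for h in(0,.01)];q=proj("side",P);print(a,q.min(0).round(),q.max(0).round())
E
```

```text
t 33.55 tcp [0.5142 0.287  0.1542] yaw 1.632 zax [-0.001  0.001 -1.   ] F [ 0.4 -0.1  0.7] open 0.0006 g 0.7
0.59 14707 258 429 304 408
1.6 [252. 353.] [443. 413.]
1.2 [257. 321.] [438. 411.]
0.8 [258. 305.] [432. 409.]
0.7 [258. 304.] [430. 409.]
0.6 [258. 303.] [429. 408.]
0.0 [259. 315.] [425. 407.]
```

>>> carry_out(rows=[[-0.008,0,0.007,0,0,0],[-0.015,0,0.0143,0,0,0],[-0.022,0,0.0223,0,0,0],[-0.028,0,0.0308,0,0,0],[-0.033,0,0.04,0,0,0],[-0.038,0,0.049,0,0,0],[-0.042,0,0.0588,0,0,0],[-0.045,0,0.0688,0,0,0],[-0.047,0,0.079,0,0,0],[-0.048,0,0.085,0,0,0],[-0.048,0,0.088,0,0,0],[-0.048,0,0.089,0,0,0]])

```text
t: 35.15
tool_pos: [0.5172, 0.2398, 0.0657]
orientation: [-2.152, -2.287, -0.001]
force: [0.5, -0.6, -0.1]
opening: 0.0005
gripper_force: 0.4
```

>>> carry_out(rows=[[0,0,0,0,0,0],[0,0,0.001,0,0,0],[0,0,0.001,0,0,0]])

```text
t: 35.52
tool_pos: [0.5176, 0.24, 0.0653]
orientation: [-2.152, -2.288, -0.002]
force: [0.6, -1.1, 3.9]
opening: 0.0006
gripper_force: 1.5
```

>>> carry_out(rows=[[0,0,0.001,0,0,0],[0,0,0.0015,0,0,0],[0,0,0.0015,0,0,0]])

```text
t: 35.9
tool_pos: [0.5176, 0.24, 0.0652]
orientation: [-2.152, -2.288, -0.002]
force: [-6.7, -1.8, 15.5]
opening: 0.0005
gripper_force: 7.5
```

>>> carry_out(rows=[[0,0,-0.04,0,0,0],[0,0,-0.1,0,0,0],[-0.06,0,-0.15,0,0,0],[-0.12,0,-0.18,0,0,0],[-0.18,0.0,-0.18,0,0,0],[-0.24,0.0,-0.18,0,0,0],[-0.3,-0.05,-0.18,0,0,0],[-0.36,-0.1,-0.18,0,0,0],[-0.42,-0.1,-0.18,0,0,0],[-0.48,-0.1,-0.18,0,0,0],[-0.54,-0.1,-0.18,0,0,0],[-0.54,-0.1,-0.18,0,0,0]], jaw=10)

```text
t: 37.4
tool_pos: [0.4495, -0.3086, 0.2423]
orientation: [-2.156, -2.284, -0.001]
force: [-0.9, -0.2, -0.2]
opening: 0.0897
gripper_force: 0.0
```

```bash
cat >> h.py <<'E'
def boxes(show=True):
    """fit all cartons lying on the bench: list of (x,y,yaw)"""
    out=[]
    I={c:robot.read_camera(c)[:,:,::-1] for c in("top","side")}
    ori={}
    for c in I:
        b=I[c].astype(int);o=((b[:,:,2]-b[:,:,0]>40)).astype(np.uint8);ori[c]=o
    t=ori["top"].copy();t[:195]=0
    t=cv2.morphologyEx(t,cv2.MORPH_CLOSE,np.ones((11,11)));k,l,st,ce=cv2.connectedComponentsWithStats(t)
    for i in range(1,k):
        if st[i,4]<250: continue
        p=back("top",[ce[i]],.02)[0];P=boxpts(.09,.06,0,.03);q=proj("side",[[p[0],p[1],.015]])[0]
        s=ori["side"].copy();y,x=np.indices(s.shape);s[(abs(x-q[0])>30)|(abs(y-q[1])>24)]=0
        s=cv2.morphologyEx(s,cv2.MORPH_CLOSE,np.ones((11,11)))
        m={"top":l==i};r=fit(P,m,[p[0],p[1],0])
        r2=fit(P,{"side":s>0},[*r[0]]) if s.sum()>500 else (None,9)
        print("box",np.round(r[0],4),round(r[1],3),"| side",None if r2[0] is None else np.round(r2[0],4),round(r2[1],3),"area",st[i,4])
E
python3 - <<'E'
from h import *
tool();boxes()
L=robot.outline_of("side","lid_middle");v,u=np.nonzero(L[0]["pixels"]);print(L[0]["conf"],len(u),u.min(),u.max(),v.min(),v.max())
m=hullmask(L[0]["pixels"]);print(fit(boxpts(.28,.16,.055,.065),{"side":m},[.515,.2826,.06]))
L=robot.outline_of("top","lid_middle");m=hullmask(L[0]["pixels"]);print(L[0]["conf"],fit(boxpts(.28,.16,.055,.065),{"top":m},[.515,.2826,.06]))
E
```

```text
t 37.40 tcp [ 0.4495 -0.3086  0.2423] yaw 1.629 zax [-0.     0.001 -1.   ] F [-0.9 -0.2 -0.2] open 0.0897 g 0.0
box [ 0.6291  0.0756 -0.1516] 0.071 | side [ 0.6298  0.074  -0.1483] 0.062 area 975
box [ 0.6003 -0.0751  0.1524] 0.068 | side [ 0.5998 -0.076   0.1313] 0.031 area 1012
box [ 0.4508 -0.0482  0.2171] 0.052 | side [ 0.4514 -0.049   0.2169] 0.067 area 1039
box [ 0.446   0.0979 -0.1221] 0.051 | side [ 0.4471  0.0963 -0.1184] 0.041 area 1018
0.88 13544 258 424 314 406
(array([0.51781986, 0.28385213, 0.07565733]), np.float64(0.04631162752449769))
0.71 (array([0.515 , 0.2826, 0.06  ]), np.float64(1.0))
```

```bash
python3 - <<'E'
from h import *
go(.4465,.0972,.12,np.pi-.12)
E
```

```text
row [0.4018, 0.0205, 0.1231] [0.06, -0.12, -79.7] q1,q6 tgt 0.21 -1.24
```

>>> carry_out(rows=[[0.05,0.002,0,0,0,-10],[0.1,0.005,0,0,0,-20],[0.16,0.008,0,0,0,-30],[0.22,0.011,0.02,0,0,-40],[0.28,0.014,0.04,0,0,-50],[0.34,0.017,0.06,0,0,-60],[0.4018,0.0205,0.09,0,0,-70],[0.4018,0.0205,0.123,0,0,-79.7],[0.4018,0.0205,0.123,0,0,-79.7],[0.4018,0.0205,0.123,0,0,-79.7],[0.4018,0.0205,0.123,0,0,-79.7]], jaw=47)

```text
t: 38.98
tool_pos: [0.4476, 0.0965, 0.1222]
orientation: [0.192, 3.133, 0.002]
force: [0.6, -1.0, 0.7]
opening: 0.0759
gripper_force: 0.0
```

```bash
python3 - <<'E'
from h import *
tool();go(.4465,.0972,.008,np.pi-.12)
E
```

```text
t 38.98 tcp [0.4476 0.0965 0.1222] yaw 3.019 zax [ 0.003  0.001 -1.   ] F [ 0.6 -1.   0.7] open 0.0759 g 0.0
row [0.0015, 0.0003, 0.1142] [0.1, 0.16, -0.13] q1,q6 tgt 0.21 -1.24
```

>>> carry_out(rows=[[0.001,0,0.05,0,0,0],[0.001,0,0.09,0,0,0],[0.001,0,0.112,0,0,0],[0.001,0,0.112,0,0,0],[0.001,0,0.112,0,0,0]])

```text
t: 39.6
tool_pos: [0.4469, 0.097, 0.01]
orientation: [0.189, 3.134, 0.002]
force: [0.6, -0.1, 0.5]
opening: 0.0758
gripper_force: 0.0
```

>>> carry_out(rows=[[0,0,0,0,0,0],[0,0,0,0,0,0],[0,0,0,0,0,0],[0,0,0,0,0,0],[0,0,0,0,0,0]], jaw=255, force=20)

```text
t: 40.22
tool_pos: [0.4463, 0.0973, 0.0093]
orientation: [0.187, 3.134, 0.002]
force: [-2.0, -0.8, 7.4]
opening: 0.0599
gripper_force: 20.0
```

>>> carry_out(rows=[[0,0,-0.02,0,0,0],[0,0,-0.06,0,0,0],[0,0,-0.11,0,0,0],[0,0,-0.11,0,0,0],[0,0,-0.11,0,0,0]])

```text
t: 40.85
tool_pos: [0.4449, 0.0971, 0.1175]
orientation: [-0.187, -3.135, -0.002]
force: [0.7, -0.1, -1.7]
opening: 0.0601
gripper_force: 20.0
```

```bash
python3 - <<'E'
from h import *
tool();go(.516,.283,.118,np.pi+.06)
E
```

```text
t 40.85 tcp [0.4449 0.0971 0.1175] yaw 3.023 zax [-0.001  0.001 -1.   ] F [ 0.7 -0.1 -1.7] open 0.0601 g 20.0
row [-0.0485, 0.193, -0.0003] [0.06, -0.03, -10.25] q1,q6 tgt 0.5 -1.13
```

>>> carry_out(rows=[[-0.015,0.06,0,0,0,-5],[-0.03,0.12,0,0,0,-10.25],[-0.0485,0.18,0,0,0,-10.25],[-0.0485,0.193,0,0,0,-10.25],[-0.0485,0.193,0,0,0,-10.25],[-0.0485,0.193,0,0,0,-10.25]])

```text
t: 41.6
tool_pos: [0.5156, 0.2815, 0.1174]
orientation: [0.093, -3.138, 0.0]
force: [-0.0, -0.5, -1.3]
opening: 0.0598
gripper_force: 20.0
```

```bash
python3 - <<'E'
from h import *
tool();go(.516,.283,.075,np.pi+.06)
E
```

```text
t 41.60 tcp [0.5156 0.2815 0.1174] yaw -3.082 zax [-0.002 -0.    -1.   ] F [-0.  -0.5 -1.3] open 0.0598 g 20.0
row [-0.0006, 0.0015, 0.0424] [0.0, -0.1, -0.05] q1,q6 tgt 0.5 -1.13
```

>>> carry_out(rows=[[0,0.001,0.02,0,0,0],[0,0.001,0.034,0,0,0],[0,0.001,0.04,0,0,0],[0,0.001,0.0425,0,0,0],[0,0.001,0.0425,0,0,0],[0,0.001,0.0425,0,0,0]])

```text
t: 42.35
tool_pos: [0.5168, 0.2843, 0.0765]
orientation: [-0.094, 3.139, 0.002]
force: [0.3, -0.7, -1.9]
opening: 0.0599
gripper_force: 20.0
```

>>> carry_out(rows=[[0,0,0,0,0,0],[0,0,0,0,0,0],[0,0,0,0,0,0],[0,0,-0.03,0,0,0],[0,0,-0.08,0,0,0],[0,0,-0.08,0,0,0]], jaw=47)

```text
t: 43.1
tool_pos: [0.5194, 0.2853, 0.1614]
orientation: [-0.094, 3.132, 0.007]
force: [1.2, 0.6, -0.4]
opening: 0.0758
gripper_force: 0.0
```

```bash
python3 - <<'E'
from h import *
tool();go(.451,-.0485,.1,np.pi+.217)
E
```

```text
t 43.10 tcp [0.5194 0.2853 0.1614] yaw -3.082 zax [ 0.008  0.005 -1.   ] F [ 1.2  0.6 -0.4] open 0.0758 g 0.0
row [0.0888, -0.3294, 0.0593] [0.21, 0.51, -9.0] q1,q6 tgt -0.11 -1.89
```

>>> carry_out(rows=[[0.015,-0.06,0,0,0,-4],[0.03,-0.12,0,0,0,-9],[0.05,-0.18,0.01,0,0,-9],[0.066,-0.24,0.03,0,0,-9],[0.08,-0.3,0.05,0,0,-9],[0.0888,-0.3294,0.055,0,0,-9],[0.0888,-0.3294,0.055,0,0,-9],[0.0888,-0.3294,0.055,0,0,-9],[0.0888,-0.3294,0.055,0,0,-9]])

```text
t: 44.22
tool_pos: [0.4478, -0.0491, 0.1007]
orientation: [-0.342, 3.122, 0.002]
force: [0.2, -0.6, 0.2]
opening: 0.0762
gripper_force: 0.0
```

```bash
python3 - <<'E'
from h import *
tool();go(.451,-.0485,.009,np.pi+.217)
E
```

```text
t 44.23 tcp [ 0.4478 -0.0491  0.1007] yaw -2.923 zax [ 0.     0.001 -1.   ] F [ 0.2 -0.6  0.2] open 0.0762 g 0.0
row [-0.0032, -0.0002, 0.0917] [0.07, 0.04, 0.08] q1,q6 tgt -0.11 -1.89
```

>>> carry_out(rows=[[-0.003,0,0.05,0,0,0],[-0.003,0,0.08,0,0,0],[-0.003,0,0.0917,0,0,0],[-0.003,0,0.0917,0,0,0],[-0.003,0,0.0917,0,0,0]])

```text
t: 44.85
tool_pos: [0.4517, -0.0494, 0.0103]
orientation: [-0.341, 3.121, 0.001]
force: [-0.4, -1.0, -0.1]
opening: 0.0759
gripper_force: 0.0
```

>>> carry_out(rows=[[0,0,0,0,0,0],[0,0,0,0,0,0],[0,0,0,0,0,0],[0,0,0,0,0,0],[0,0,0,0,0,0]], jaw=255, force=20)

```text
t: 45.48
tool_pos: [0.451, -0.0495, 0.0096]
orientation: [-0.34, 3.122, 0.001]
force: [-1.2, 0.4, 5.9]
opening: 0.0597
gripper_force: 20.0
```

>>> carry_out(rows=[[0,0,-0.02,0,0,0],[0,0,-0.06,0,0,0],[0,0,-0.11,0,0,0],[0,0,-0.14,0,0,0],[0,0,-0.14,0,0,0],[0,0,-0.14,0,0,0]])

```text
t: 46.22
tool_pos: [0.4496, -0.0494, 0.1473]
orientation: [0.34, -3.121, -0.003]
force: [0.6, 0.6, -1.5]
opening: 0.0599
gripper_force: 20.0
```

```bash
python3 - <<'E'
from h import *
tool();go(.516,.283,.148,np.pi+.06)
t=robot.read_camera("top")[:,:,::-1];s=robot.read_camera("side")[:,:,::-1]
# placed carton: top face at z .095
P=boxpts(.09,.06,.065,.095)
for c,im in(("top",t),("side",s)):
    b=im.astype(int);o=(b[:,:,2]-b[:,:,0]>40).astype(np.uint8);q=proj(c,[[.516,.283,.08]])[0];y,x=np.indices(o.shape);o[(abs(x-q[0])>36)|(abs(y-q[1])>32)]=0
    o=cv2.morphologyEx(o,cv2.MORPH_CLOSE,np.ones((11,11)));print(c,o.sum(),fit(P,{c:o>0},[.516,.283,.06]))
E
```

```text
t 46.23 tcp [ 0.4496 -0.0494  0.1473] yaw -2.925 zax [-0.002  0.002 -1.   ] F [ 0.6  0.6 -1.5] open 0.0599 g 20.0
row [-0.1364, 0.3103, -0.0003] [0.1, -0.09, 8.99] q1,q6 tgt 0.5 -1.13
top 1103 (array([0.51670873, 0.28790215, 0.05272453]), np.float64(0.10497020413338409))
side 2018 (array([0.51740854, 0.28488756, 0.0589179 ]), np.float64(0.03368289412225589))
```

>>> carry_out(rows=[[-0.026,0.06,0,0,0,4],[-0.052,0.12,0,0,0,9],[-0.078,0.18,0,0,0,9],[-0.104,0.24,0,0,0,9],[-0.13,0.295,0,0,0,9],[-0.1364,0.3115,0,0,0,9],[-0.1364,0.3115,0,0,0,9],[-0.1364,0.3115,0,0,0,9]])

```text
t: 47.32
tool_pos: [0.5157, 0.2831, 0.1476]
orientation: [0.094, -3.138, 0.0]
force: [-0.1, 0.1, -0.9]
opening: 0.0598
gripper_force: 20.0
```

```bash
python3 - <<'E'
from h import *
tool();go(.517,.2845,.105,np.pi+.06)
E
```

```text
t 47.33 tcp [0.5157 0.2831 0.1476] yaw -3.082 zax [-0.002 -0.    -1.   ] F [-0.1  0.1 -0.9] open 0.0598 g 20.0
row [-0.0015, 0.0013, 0.0426] [-0.01, -0.14, -0.0] q1,q6 tgt 0.5 -1.13
```

>>> carry_out(rows=[[0,0.001,0.02,0,0,0],[0,0.001,0.034,0,0,0],[0,0.001,0.04,0,0,0],[0,0.001,0.0427,0,0,0],[0,0.001,0.0427,0,0,0],[0,0.001,0.0427,0,0,0],[0,0.001,0.0427,0,0,0]])

```text
t: 48.2
tool_pos: [0.5168, 0.2853, 0.107]
orientation: [-0.094, 3.139, 0.002]
force: [0.2, 0.3, -1.4]
opening: 0.0598
gripper_force: 20.0
```

>>> carry_out(rows=[[0,0,0,0,0,0],[0,0,0,0,0,0],[0,0,0,0,0,0],[0,0,-0.03,0,0,0],[0,0,-0.07,0,0,0],[0,0,-0.07,0,0,0]], jaw=47)

```text
t: 48.95
tool_pos: [0.5188, 0.2861, 0.181]
orientation: [-0.094, 3.133, 0.006]
force: [0.2, -0.2, 0.1]
opening: 0.0757
gripper_force: 0.0
```

```bash
python3 - <<'E'
from h import *
tool();go(.600,-.0755,.1,np.pi+.14)
E
```

```text
t 48.95 tcp [0.5188 0.2861 0.181 ] yaw -3.082 zax [ 0.007  0.004 -1.   ] F [ 0.2 -0.2  0.1] open 0.0757 g 0.0
row [-0.0588, -0.3661, 0.08] [0.2, 0.4, -4.59] q1,q6 tgt -0.13 -1.84
```

>>> carry_out(rows=[[-0.01,-0.06,0,0,0,-4.6],[-0.02,-0.12,0,0,0,-4.6],[-0.03,-0.18,0.01,0,0,-4.6],[-0.04,-0.24,0.03,0,0,-4.6],[-0.05,-0.3,0.05,0,0,-4.6],[-0.062,-0.364,0.07,0,0,-4.6],[-0.062,-0.364,0.074,0,0,-4.6],[-0.062,-0.364,0.074,0,0,-4.6],[-0.062,-0.364,0.074,0,0,-4.6],[-0.062,-0.364,0.074,0,0,-4.6]])

```text
t: 50.2
tool_pos: [0.6005, -0.0731, 0.1028]
orientation: [-0.223, 3.133, 0.002]
force: [0.7, 0.3, 0.5]
opening: 0.0761
gripper_force: 0.0
```

```bash
python3 - <<'E'
from h import *
tool();go(.600,-.0755,.009,np.pi+.14)
E
```

```text
t 50.20 tcp [ 0.6005 -0.0731  0.1028] yaw -2.999 zax [ 0.001  0.001 -1.   ] F [0.7 0.3 0.5] open 0.0761 g 0.0
row [0.0009, -0.0024, 0.0938] [0.05, 0.07, 0.12] q1,q6 tgt -0.13 -1.84
```

>>> carry_out(rows=[[0.001,-0.002,0.05,0,0,0],[0.001,-0.002,0.08,0,0,0],[0.001,-0.002,0.0935,0,0,0],[0.001,-0.002,0.0935,0,0,0],[0.001,-0.002,0.0935,0,0,0]])

```text
t: 50.82
tool_pos: [0.6009, -0.0766, 0.0104]
orientation: [-0.22, 3.131, 0.001]
force: [0.3, 0.4, 1.2]
opening: 0.076
gripper_force: 0.0
```

>>> carry_out(rows=[[0,0,0,0,0,0],[0,0,0,0,0,0],[0,0,0,0,0,0],[0,0,0,0,0,0],[0,0,0,0,0,0]], jaw=255, force=20)

```text
t: 51.45
tool_pos: [0.6001, -0.0767, 0.0096]
orientation: [-0.22, 3.132, 0.001]
force: [0.3, 0.2, 6.2]
opening: 0.0596
gripper_force: 20.0
```

>>> carry_out(rows=[[0,0,-0.02,0,0,0],[0,0,-0.06,0,0,0],[0,0,-0.11,0,0,0],[0,0,-0.16,0,0,0],[0,0,-0.17,0,0,0],[0,0,-0.17,0,0,0],[0,0,-0.17,0,0,0]])

```text
t: 52.32
tool_pos: [0.5981, -0.0765, 0.1762]
orientation: [0.22, -3.13, -0.003]
force: [0.6, -0.8, -1.8]
opening: 0.0598
gripper_force: 20.0
```

```bash
cat >> h.py <<'E'
def stack(n):
    P=boxpts(.09,.06,.065,.065+.03*n)
    for c in("top","side"):
        b=robot.read_camera(c)[:,:,::-1].astype(int);o=(b[:,:,2]-b[:,:,0]>40).astype(np.uint8)
        q=proj(c,place(P,.516,.284,.06));y,x=np.indices(o.shape);lo=q.min(0)-14;hi=q.max(0)+14
        o[(x<lo[0])|(x>hi[0])|(y<lo[1])|(y>hi[1])]=0
        o=cv2.morphologyEx(o,cv2.MORPH_CLOSE,np.ones((11,11)));print(c,o.sum(),fit(P,{c:o>0},[.516,.284,.06]))
E
python3 - <<'E'
from h import *
tool();go(.517,.285,.178,np.pi+.06);stack(2)
E
```

```text
t 52.33 tcp [ 0.5981 -0.0765  0.1762] yaw -3.001 zax [-0.004  0.002 -1.   ] F [ 0.6 -0.8 -1.8] open 0.0598 g 20.0
row [0.0298, 0.3693, -0.0008] [0.13, -0.2, 4.59] q1,q6 tgt 0.5 -1.13
top 1249 (array([0.51713859, 0.28730542, 0.08028696]), np.float64(0.11175332903541335))
side 2516 (array([0.51793278, 0.28517644, 0.07666635]), np.float64(0.03646127416235179))
```

>>> carry_out(rows=[[0.005,0.06,0,0,0,4.6],[0.01,0.12,0,0,0,4.6],[0.015,0.18,0,0,0,4.6],[0.02,0.24,0,0,0,4.6],[0.025,0.3,0,0,0,4.6],[0.03,0.35,0,0,0,4.6],[0.03,0.369,0,0,0,4.6],[0.03,0.369,0,0,0,4.6],[0.03,0.369,0,0,0,4.6]])

```text
t: 53.55
tool_pos: [0.5184, 0.2831, 0.1783]
orientation: [0.093, -3.139, -0.0]
force: [-0.2, 0.1, -1.7]
opening: 0.0599
gripper_force: 20.0
```

```bash
python3 - <<'E'
from h import *
tool();go(.517,.285,.135,np.pi+.06)
E
```

```text
t 53.55 tcp [0.5184 0.2831 0.1783] yaw -3.083 zax [-0.001  0.    -1.   ] F [-0.2  0.1 -1.7] open 0.0599 g 20.0
row [0.0012, 0.0019, 0.0433] [0.01, -0.05, -0.06] q1,q6 tgt 0.5 -1.13
```

>>> carry_out(rows=[[0.002,0.002,0.02,0,0,0],[0.002,0.002,0.034,0,0,0],[0.002,0.002,0.04,0,0,0],[0.002,0.002,0.0433,0,0,0],[0.002,0.002,0.0433,0,0,0],[0.002,0.002,0.0433,0,0,0],[0.002,0.002,0.0433,0,0,0]])

```text
t: 54.42
tool_pos: [0.5164, 0.2865, 0.1362]
orientation: [-0.094, 3.139, 0.002]
force: [0.4, 0.2, -1.6]
opening: 0.06
gripper_force: 20.0
```

>>> carry_out(rows=[[0,0,0,0,0,0],[0,0,0,0,0,0],[0,0,0,0,0,0],[0,0,-0.03,0,0,0],[0,0,-0.07,0,0,0],[0,0,-0.07,0,0,0],[0,0,-0.07,0,0,0]], jaw=47)

```text
t: 55.3
tool_pos: [0.5159, 0.2862, 0.2053]
orientation: [0.094, -3.14, -0.002]
force: [0.4, 0.5, 0.1]
opening: 0.0761
gripper_force: 0.0
```

```bash
python3 - <<'E'
from h import *
tool();go(.6295,.0748,.1,np.pi-.15);boxes()
E
```

```text
t 55.30 tcp [0.5159 0.2862 0.2053] yaw -3.082 zax [-0.     0.001 -1.   ] F [0.4 0.5 0.1] open 0.0761 g 0.0
row [-0.1007, -0.218, 0.105] [0.06, -0.01, 12.03] q1,q6 tgt 0.12 -1.3
box [ 0.6284  0.0759 -0.1511] 0.071 | side [ 0.63    0.0744 -0.1608] 0.061 area 974
```

>>> carry_out(rows=[[-0.025,-0.055,0,0,0,6],[-0.05,-0.11,0,0,0,12],[-0.075,-0.165,0.03,0,0,12],[-0.1,-0.218,0.07,0,0,12],[-0.1,-0.218,0.105,0,0,12],[-0.1,-0.218,0.105,0,0,12],[-0.1,-0.218,0.105,0,0,12],[-0.1,-0.218,0.105,0,0,12]])

```text
t: 56.4
tool_pos: [0.6301, 0.0759, 0.103]
orientation: [0.232, 3.13, 0.003]
force: [0.1, -0.6, 0.1]
opening: 0.0761
gripper_force: 0.0
```

```bash
python3 - <<'E'
from h import *
tool();go(.6295,.075,.009,np.pi-.153)
E
```

```text
t 56.40 tcp [0.6301 0.0759 0.103 ] yaw 2.993 zax [ 0.003  0.001 -1.   ] F [ 0.1 -0.6  0.1] open 0.0761 g 0.0
row [0.0008, -0.0012, 0.094] [0.11, 0.18, 0.27] q1,q6 tgt 0.12 -1.3
```

>>> carry_out(rows=[[0.001,0,0.05,0,0,0],[0.001,0,0.08,0,0,0],[0.001,0,0.0925,0,0,0],[0.001,0,0.0925,0,0,0],[0.001,0,0.0925,0,0,0]])

```text
t: 57.02
tool_pos: [0.6296, 0.0753, 0.0103]
orientation: [0.234, 3.13, 0.002]
force: [0.4, 0.1, -0.6]
opening: 0.0759
gripper_force: 0.0
```

>>> carry_out(rows=[[0,0,0,0,0,0],[0,0,0,0,0,0],[0,0,0,0,0,0],[0,0,0,0,0,0],[0,0,0,0,0,0]], jaw=255, force=20)

```text
t: 57.65
tool_pos: [0.6286, 0.075, 0.0089]
orientation: [0.235, 3.132, 0.002]
force: [-1.0, 0.0, 6.0]
opening: 0.0601
gripper_force: 20.0
```

>>> carry_out(rows=[[0,0,-0.02,0,0,0],[0,0,-0.06,0,0,0],[0,0,-0.11,0,0,0],[0,0,-0.16,0,0,0],[0,0,-0.2,0,0,0],[0,0,-0.2,0,0,0],[0,0,-0.2,0,0,0]])

```text
t: 58.52
tool_pos: [0.6273, 0.0748, 0.2071]
orientation: [-0.235, -3.131, -0.002]
force: [0.2, 0.1, -2.3]
opening: 0.0598
gripper_force: 20.0
```

```bash
python3 - <<'E'
from h import *
tool();go(.517,.2855,.209,np.pi+.06);stack(3)
E
```

```text
t 58.52 tcp [0.6273 0.0748 0.2071] yaw 2.992 zax [-0.001  0.001 -1.   ] F [ 0.2  0.1 -2.3] open 0.0598 g 20.0
row [0.1405, 0.1919, -0.0015] [0.06, -0.07, -12.01] q1,q6 tgt 0.5 -1.13
top 1409 (array([0.51606237, 0.28855022, 0.07135884]), np.float64(0.1160685386976863))
side 3089 (array([0.51685171, 0.2853444 , 0.05524017]), np.float64(0.0382926590218563))
```

Stack good. Place at z = .155+.009 = .164.

>>> carry_out(rows=[[0.035,0.048,-0.005,0,0,-6],[0.07,0.096,-0.005,0,0,-12],[0.105,0.144,-0.005,0,0,-12],[0.1405,0.192,-0.002,0,0,-12],[0.1405,0.192,-0.002,0,0,-12],[0.1405,0.192,-0.002,0,0,-12],[0.1405,0.192,-0.002,0,0,-12]])

```text
t: 59.5
tool_pos: [0.518, 0.2843, 0.2094]
orientation: [0.092, -3.139, -0.001]
force: [0.4, 0.6, -1.5]
opening: 0.0599
gripper_force: 20.0
```

```bash
python3 - <<'E'
from h import *
tool();go(.517,.2855,.1645,np.pi+.06)
E
```

```text
t 59.50 tcp [0.518  0.2843 0.2094] yaw -3.083 zax [-0.001  0.    -1.   ] F [ 0.4  0.6 -1.5] open 0.0599 g 20.0
row [0.0009, 0.0013, 0.0449] [0.02, -0.06, -0.1] q1,q6 tgt 0.5 -1.13
```

>>> carry_out(rows=[[0.001,0.001,0.02,0,0,0],[0.001,0.001,0.034,0,0,0],[0.001,0.001,0.041,0,0,0],[0.001,0.001,0.0445,0,0,0],[0.001,0.001,0.0445,0,0,0],[0.001,0.001,0.0445,0,0,0],[0.001,0.001,0.0445,0,0,0]])

```text
t: 60.38
tool_pos: [0.5168, 0.2867, 0.1663]
orientation: [-0.094, 3.139, 0.002]
force: [-0.3, 0.7, -2.6]
opening: 0.0596
gripper_force: 20.0
```

>>> carry_out(rows=[[0,0,0,0,0,0],[0,0,0,0,0,0],[0,0,0,0,0,0],[0,0,-0.03,0,0,0],[0,0,-0.08,0,0,0],[0,0,-0.08,0,0,0]], jaw=47)

```text
t: 61.12
tool_pos: [0.519, 0.2876, 0.2514]
orientation: [-0.094, 3.132, 0.007]
force: [0.6, 0.5, 0.3]
opening: 0.0758
gripper_force: 0.0
```

>>> carry_out(rows=[[0.02,-0.06,0,0,0,0],[0.04,-0.12,0,0,0,0],[0.06,-0.18,0,0,0,0],[0.08,-0.24,0,0,0,0],[0.1,-0.3,0,0,0,0],[0.1,-0.36,0,0,0,0],[0.1,-0.42,0,0,0,0],[0.1,-0.48,0,0,0,0],[0.1,-0.48,0,0,0,0],[0.1,-0.48,0,0,0,0]])

```text
t: 62.38
tool_pos: [0.4451, -0.1984, 0.2444]
orientation: [0.092, -3.139, -0.003]
force: [0.2, 1.1, 0.5]
opening: 0.0764
gripper_force: 0.0
```

```bash
python3 - <<'E'
from h import *
tool();stack(4);boxes()
# lid
L=robot.outline_of("side","lid_middle")
if L: v,u=np.nonzero(L[0]["pixels"]);print(L[0]["conf"],u.min(),u.max(),v.min(),v.max())
# column profile: top-left/right edges of column per row in side view
b=robot.read_camera("side")[:,:,::-1].astype(int);o=b[:,:,2]-b[:,:,0]>40
q=proj("side",[[.517,.285,.125]])[0].astype(int)
for r in range(q[1]-45,q[1]+40,6):
    u=np.nonzero(o[r,q[0]-60:q[0]+60])[0];print(r,(u.min()+q[0]-60,u.max()+q[0]-60) if len(u) else None)
# pick
t=cv2.imread("pics/top0.png")
L=robot.outline_of("side","pick_handle");v,u=np.nonzero(L[0]["pixels"]);print("pick",L[0]["conf"],L[0]["pixel"],u.min(),u.max(),v.min(),v.max())
E
```

```text
t 62.38 tcp [ 0.4451 -0.1984  0.2444] yaw -3.083 zax [-0.001  0.002 -1.   ] F [0.2 1.1 0.5] open 0.0764 g 0.0
top 1627 (array([0.51639557, 0.28898969, 0.05995089]), np.float64(0.09424913175555105))
side 3650 (array([0.5178343 , 0.28671905, 0.07209375]), np.float64(0.042196684281250785))
box [0.5302 0.3186 0.0528] 0.298 | side [0.5177 0.3002 0.1194] 0.56 area 1616
0.78 258 423 318 406
295 None
301 None
307 (np.int64(318), np.int64(336))
313 (np.int64(318), np.int64(372))
319 (np.int64(335), np.int64(372))
325 None
331 (np.int64(317), np.int64(373))
337 (np.int64(316), np.int64(373))
343 (np.int64(316), np.int64(372))
349 (np.int64(317), np.int64(372))
355 (np.int64(316), np.int64(371))
361 (np.int64(316), np.int64(369))
367 (np.int64(316), np.int64(368))
373 (np.int64(331), np.int64(366))
379 None
pick 0.73 [314.0, 144.5] 304 319 127 180
```

```bash
python3 -c "
from plant import robot
print(robot.close_job())"
```

```text
the job is handed in; nothing more can be done
None
```

The job is handed in at about 62 s of 210 s: the ring and insert lie flat side by side in the case, the lid was pressed closed, all four cartons are stacked within about 5 mm of the lid's middle, and the pick is back in its stand; no verdict was returned.

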